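# Turn a covered block of brass blanks over into the sloping sorting tray

### The job

Hold the loose metal cover against the wooden block so that the four brass blanks stay in its pockets, lift the two off the sloping rest together, turn them over and lay them in the middle of the sloping tray, cover underneath, against the tray's lower lip. Then lift the block away so that the cover and all the blanks stay in the tray, and lay the empty block back on its rest against the lip, either side up. Spill no blank onto the bench and leave the other tools where they are.

Things in the scene. Friction and masses are not known exactly. Their poses are not given: they have to be found in the camera images.
- rest: Fixed dark wooden sloping rest, 84 mm wide. Origin on the bench under its load; x level, the way the slope falls; y across; z up. Floor (8 mm thick) falls 45 degrees to +x and meets the lower lip at x=30, z=45 mm; it runs 66 mm up-slope from there, so the block's upper 54 mm overhangs, free for a finger below. Lip 34 mm high off the floor. No side walls.
- tray: Fixed grey sheet-metal sloping tray, 150 mm wide outside, 140 inside. Same frame, 45 degree floor (66 mm long, meeting the lip at x=30, z=45 mm) and 34 mm lip as the rest, plus side walls 26 mm high off the floor; open at the upper end, where block and cover overhang by 54 mm.
- rack: Wooden block 120x62x26 mm (x,y,z), 0.12 kg. Origin: centre of its underside; z towards its pocketed face; x down-slope at the start. Four pockets 21 mm square, 18 deep, at x=10 and 40, y=-13 and 13 mm, open at z=26; solid where x<-1. Starts on the rest, pockets up, lower end against the lip. Empty, it balances near x=-4.
- rack_center (a point): Centre of the wooden block: 13 mm above the block's origin along its z.
- cover: Loose flat aluminium plate 116x50x5 mm, 75 g, lying on the block over all pockets, lower end against the lip. Origin: centre of the face on the block; z away from the block, x as the block's. 6 mm narrower than the block on each side. Block and cover together are 31 mm thick.
- blank0: Brass cylinder, 16 mm diameter, 16 mm long, 26 g, standing loose in a pocket of the block (hidden under the cover at the start, 2 mm below it). Origin at the centre of its end face on the pocket's floor, z along its axis.
- blank1: Brass cylinder, 16 mm diameter, 16 mm long, 26 g, standing loose in a pocket of the block (hidden under the cover at the start, 2 mm below it). Origin at the centre of its end face on the pocket's floor, z along its axis.
- blank2: Brass cylinder, 16 mm diameter, 16 mm long, 26 g, standing loose in a pocket of the block (hidden under the cover at the start, 2 mm below it). Origin at the centre of its end face on the pocket's floor, z along its axis.
- blank3: Brass cylinder, 16 mm diameter, 16 mm long, 26 g, standing loose in a pocket of the block (hidden under the cover at the start, 2 mm below it). Origin at the centre of its end face on the pocket's floor, z along its axis.
- rest_seat (a point): Where the block's centre lies when the block is fully home on the rest (either side up).
- tray_seat (a point): Where the block's centre lies when block and cover lie inverted in the middle of the tray, home against the lip.
- bench_block: Bystander: steel block 60 x 60 x 22 mm, origin under its centre.
- jar: Bystander: white jar 42 mm across, 45 mm high, origin under its centre.
- hammer: Bystander: hammer 210 mm long, lying flat.
- screwdriver: Bystander: wooden-handled screwdriver 190 mm long, lying flat.
- brush: Bystander: bench brush 180 mm long, lying flat.
- mandrel: Bystander: upright steel mandrel on a 48 mm foot, 110 mm high.
- pliers: Bystander: pliers 130 mm long, lying flat.
Not all that is in view belongs to the job. Of the things like the cover, leave any that is black; of the rest the smaller one is meant.

How it is judged:
By the outcome, as a careful person would: the job done as asked, in the order asked, and still so for the second after the job is handed in, with the robot touching nothing.
It also fails if it takes over 53 s, if anything falls off the work surface, if the arm or the gripper's body presses on something with over 40 N, if the wrist force passes 120 N, or if a joint passes its speed limit or range.

### The arm

A 6-joint arm with a two-finger parallel gripper is mounted at the origin on the work surface. World frame = base frame: x ahead of the robot, y to its left, z up, the work surface at z = 0. Lengths are in mm, angles in rad, forces in N, time in s.
With the tool pointing down it reaches from about 350 to 975 mm from the base axis. Payload 7.1 kg.
Tool frame: the origin (TCP) lies on the front face of the gripper's body, between the roots of the fingers; the fingertips stand 80 mm ahead of it and the grasp point (between the pads) lies 61 mm ahead of it; z points along the fingers, y is the line along which they close (so a half turn about z gives the same grasp; the last joint's range is limited). The gripper opens to 88 mm and grips with 3 to 60 N. Pads are 20 mm wide; open, the fingers measure 115 mm over their backs; the gripper's body (75 mm by 178 mm) begins 61 mm behind the grasp point.
Start: joints at [-1.318, 0.423, 1.63, -0, 1.089, -0.019], TCP at [167.81, -602.034, 302.675] pointing down, gripper open.
Joint ranges: [-3, 3], [-0.9, 2.11], [0.09, 2.58], [-1.31, 4.45], [0.11, 2.69], [-2.54, 2.54]. Speed limits (rad/s): [2.39, 2.39, 3.01, 3.14, 3.14, 3.14].

### API

Orientations are given as a rotation vector (axis times angle).
In Python, from workcell import readout, vision, close_job gives the robot as it stands.
- The arm moves only by the tool servo_tool, never from a script. Its argument "plan" is a list that holds one entry, the list of rows, each a list of 7 numbers: the gripper command: -1 is fully open, 1 is shut, values between are in proportion, then the shift along the world's x, y, z in units of 40 mm (1.0 is 40 mm), then the turn, a rotation vector about the world's x, y, z in units of 5 degrees (1.0 is 5 degrees). A call has 1 to 5 rows; each row shifts and turns the commanded pose from where the row before left it; what a row does not reach is not made up. A row lasts 1/12 s, in which the tool goes at most 41.7 mm and 7.16 degrees, less where a joint would pass 70% of its speed; a pose out of reach is approached as far as the arm can. A call is refused whole if a number of a shift passes 1 or a number of a turn 1, either way. A call with a gripper value outside its range is refused whole. The fingers move at their own pace and stop on an object; the grip force is fixed at half the most. Time passes only in rows, so rows that do not move let the fingers close. It gives the time, the measured TCP pose, the force, the opening and the grip force at its end, in the units of the state.
- readout.get_obs(): the state, without advancing time (a new reading comes with each control period).
- vision.get_image(name): name is "side" or "top"; returns the picture (400x640x3 uint8, red, green, blue); there is no depth.
- vision.camera_params(name): a dict with "fx", "fy", "cx", "cy" (pixels), "rvec" (rotation vector, rad) and "tvec" (3), from world to camera coordinates, as OpenCV has them. Camera axes: x right, y down, z forward; pixel columns grow to the right and rows downward; lengths in mm; the calibration is good to about 2 mm. A picture is of the moment at which its call begins. camera_params takes no time and is no camera call.
- close_job(): hands the job in; it is judged then, once.
The state is a dict: "t": time; "qpos": joint angles; "qvel": joint speeds; "joint_torque": joint torques, N m; "ee_pos": TCP position; "orientation": TCP orientation; "ft_force": force on the tool from outside, world axes, zero at the start; "moment": the same for the moment, N m; "width": finger opening in mm; "grasp_force": force on a finger pad.
Only numpy, scipy, OpenCV 4.12 (cv2) and the standard library are available. Lean on these libraries where they do the work, as an engineer would, in place of code of your own. Each camera call takes 0.05 s, during which the arm holds its last target. There are 200 camera calls.

## Working session

There is one attempt and no reset: what is moved stays moved. The work goes in short steps, Python scripts to look and compute and a tool call to move; the robot and the scene stay as the last step left them, time stands still between calls to the robot, and variables do not carry over. Pictures are saved under pics/ and viewed, at most 10 in all, crops included, and the job is handed in when it is done.

Besides the shell and the picture viewer there is one more tool, called after "Request:" as a command line: name --argument value ..., lists and objects as JSON in quotes. servo_tool: Moves the arm, as the interface text tells. Its arguments: {"type":"object","properties":{"plan":{"type":"array"}},"required":["plan"]}

```bash
ls; mkdir -p pics; python3 - <<'E'
from workcell import readout, vision
import cv2
for n in("side","top"):
    cv2.imwrite(f"pics/{n}0.png",vision.get_image(n)[:,:,::-1]); print(vision.camera_params(n))
print(readout.get_obs())
E
```

```text
pics
{'fx': 468.7282236787457, 'fy': 468.7282236787457, 'cx': 313.4273370330255, 'cy': 197.98274168197972, 'rvec': array([ 2.13381777, -0.20478356,  0.10492092]), 'tvec': array([-572.01538063,  136.18518446, 1193.77016468])}
{'fx': 428.2155997356938, 'fy': 428.2155997356938, 'cx': 318.8363544345006, 'cy': 198.15458661418594, 'rvec': array([ 2.17579466, -2.13762494,  0.09543379]), 'tvec': array([   7.3570034 ,  603.00002748, 1092.15804576])}
{'t': 0.1, 'qpos': array([-1.31804444e+00,  4.23759940e-01,  1.63060876e+00, -3.44104534e-05,
        1.08862718e+00, -1.90020337e-02]), 'qvel': array([-0.00052879, -0.00183147, -0.00327565, -0.00060964,  0.00091231,
        0.00137645]), 'joint_torque': array([-6.02950568e-04, -5.45614457e+01, -2.74324554e+01,  6.43958920e-02,
        1.88188726e-02, -2.66762748e-05]), 'ee_pos': array([ 167.68024476, -601.67187818,  301.98405422]), 'orientation': array([-3.11125565e+00, -4.25394300e-01,  3.04437557e-04]), 'ft_force': array([ 0.02499561, -0.86948268,  0.76813227]), 'moment': array([ 0.02709814,  0.02116149, -0.02670199]), 'grasp_force': 0.0, 'width': 87.61467656601315}
```

View pics/side0.png

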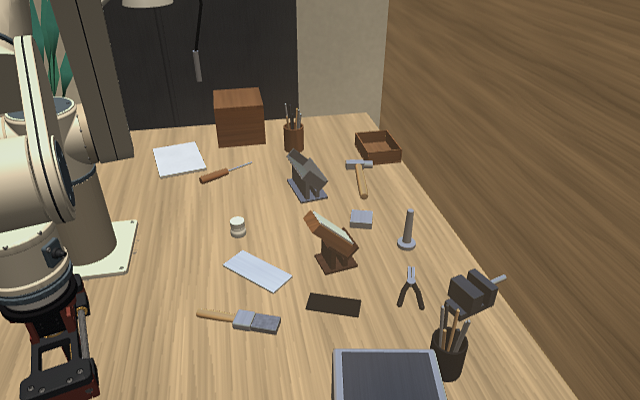

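View pics/top0.png

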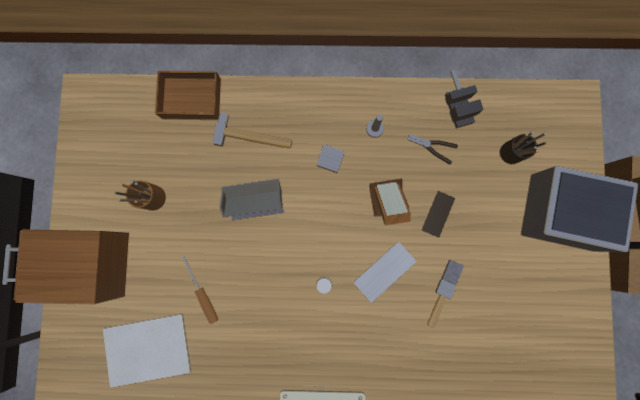

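The top view shows the rest, block and cover at about (392,202), and the grey tray at (252,200). There are three cover-like plates: the one on the block (392,200), a bright larger one on the bench (385,271) and a black one (438,214). The one on the block is not black and is the smaller silver plate, so it fits the description. I'll confirm that in an enlarged crop.

```bash
python3 - <<'E'
import cv2,numpy as np
s=cv2.imread("pics/side0.png");t=cv2.imread("pics/top0.png")
c=lambda im,x,y:cv2.resize(im[y:y+75,x:x+100],(400,300),interpolation=cv2.INTER_CUBIC)
cv2.imwrite("pics/crop1.png",np.vstack([np.hstack([c(s,290,203),c(t,345,165)]),np.hstack([c(s,260,135),c(t,205,165)])]))
E
```

```text
(no output)
```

View pics/crop1.png

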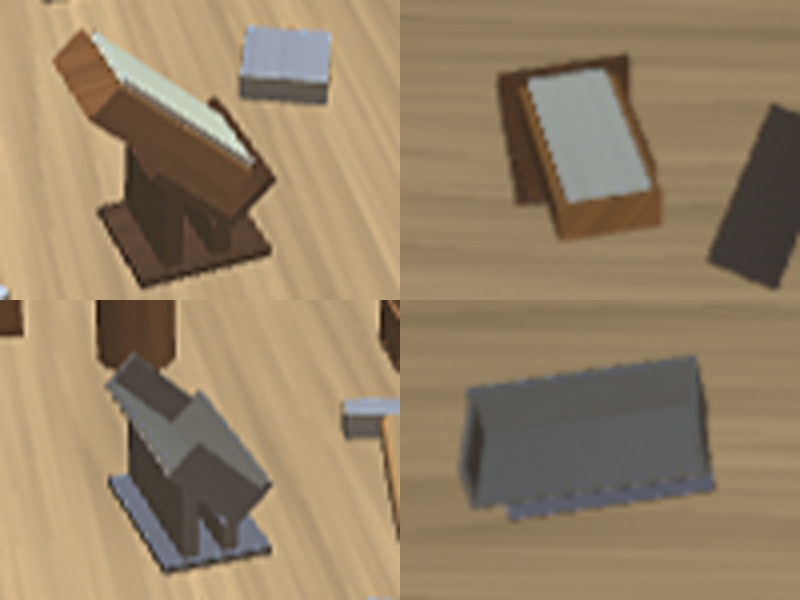

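```bash
cat > h.py <<'E'
import numpy as np,cv2
from scipy.spatial.transform import Rotation as R
from scipy.optimize import least_squares
from workcell import vision
CP={n:vision.camera_params(n) for n in("side","top")}
def proj(n,P):
    c=CP[n];K=np.array([[c['fx'],0,c['cx']],[0,c['fy'],c['cy']],[0,0,1]])
    return cv2.projectPoints(np.array(P,float).reshape(-1,1,3),c['rvec'],c['tvec'],K,None)[0].reshape(-1,2)
s=2**-.5;U=np.array([s,0,-s]);N=np.array([s,0,s]);Y=np.array([0,1,0]);B0=np.array([30,0,45.])
def slope(u,y,n): return B0+u*U+y*Y+n*N   # u negative is up-slope from the lip
def world(p,P): return R.from_euler('z',p[2]).apply(np.array(P,float))+[p[0],p[1],0]
def fit(obs,p0):
    f=lambda p:np.concatenate([(proj(n,world(p,[P]))[0]-px) for n,P,px in obs])
    r=least_squares(f,p0,loss='soft_l1',x_scale=[10,10,.1]); return r.x,f(r.x).reshape(-1,2)
E
python3 - <<'E'
from h import *
t=lambda x,y:(345+x/4,165+y/4); sd=lambda x,y:(290+x/4,203+y/4)
# +y is left in the top picture
o=[("top",slope(-120,31,0),t(162,240)),("top",slope(-120,-31,0),t(262,222)),
("top",slope(-116,25,31),t(168,203)),("top",slope(-116,-25,31),t(250,188)),
("top",slope(0,25,31),t(128,80)),("top",slope(0,-25,31),t(208,68)),
("side",slope(-120,31,26),sd(83,30)),("side",slope(-120,31,0),sd(54,62)),("side",slope(-120,-31,0),sd(93,120)),
("side",slope(-116,-25,31),sd(127,77)),("side",slope(-116,25,31),sd(94,33)),("side",slope(0,-31,0),sd(232,218))]
o=[(a,b,np.array(c)-.5+.125) for a,b,c in o]
p,r=fit(o,[600,-180,0]);print(p,np.degrees(p[2]));print(r.round(1))
t=lambda x,y:(205+x/4,165+y/4)
o=[("top",slope(0,75,34),t(68,90)),("top",slope(0,-75,34),t(296,57)),("top",slope(-66,75,0),t(74,207)),("top",slope(-66,-75,0),t(312,178))]
o=[(a,b,np.array(c)-.4) for a,b,c in o]
q,r=fit(o,[600,180,0]);print(q,np.degrees(q[2]));print(r.round(1))
c=CP['side'];print(-cv2.Rodrigues(c['rvec'])[0].T@c['tvec'])
for nm,offs,pt,P in (("rest",(290,203),p,[(-120,31,26),(-120,-31,26),(-120,-31,0),(-120,31,0),(0,31,0),(0,-31,0),(0,-42,34),(0,42,34)]),("tray",(260,135),q,[(-66,75,0),(-66,-75,0),(-66,75,26),(-66,-75,26),(0,75,26),(0,-75,26),(0,-75,34),(0,75,34)])):
    for a in P: print(nm,a,((proj("side",world(pt,[slope(*a)]))[0]-offs)*4).round())
E
```

```text
[ 5.90088952e+02 -1.63412343e+02  1.70826238e-01] 9.787622447669996
[[-0.2  0.4]
 [ 0.6  0.9]
 [ 0.2 -1.6]
 [ 0.8 -1.1]
 [ 0.3 -0.3]
 [-0.4 -0.3]
 [-0.2 -0.3]
 [-0.3 -0.2]
 [-0.7  0.4]
 [ 0.2  0.3]
 [ 0.5 -0.5]
 [-1.7 -3.2]]
[5.77950433e+02 1.83808527e+02 1.67504239e-01] 9.597285958810447
[[-0.1  1.7]
 [ 0.9  1.2]
 [-0.3 -0.8]
 [-0.2 -2.6]]
[  391.06373199 -1022.2407816    756.92017293]
rest (-120, 31, 26) [81. 27.]
rest (-120, -31, 26) [120.  86.]
rest (-120, -31, 0) [ 89. 120.]
rest (-120, 31, 0) [51. 60.]
rest (0, 31, 0) [183. 144.]
rest (0, -31, 0) [224. 204.]
rest (0, -42, 34) [270. 174.]
rest (0, 42, 34) [213.  94.]
tray (-66, 75, 0) [108.  77.]
tray (-66, -75, 0) [173. 169.]
tray (-66, 75, 26) [130.  52.]
tray (-66, -75, 26) [197. 142.]
tray (0, 75, 26) [188.  96.]
tray (0, -75, 26) [258. 187.]
tray (0, -75, 34) [266. 179.]
tray (0, 75, 34) [195.  88.]
```

Request:
servo_tool --plan '[[[-1,0.75,1,0,0,0,0.99],[-1,0.75,1,0,0,0,0.99],[-1,0.75,1,0,0,0,0.99],[-1,0.75,1,0,0,0,0.99],[-1,0.75,1,0,0,0,0.99]]]'

```text
t: 0.52
ee_pos: [293.3, -433.6, 302.4]
orientation: [-2.947, -1.088, 0.0]
ft_force: [1.7, 0.2, 0.9]
width: 87.9
grasp_force: 0.0
```

Request:
servo_tool --plan '[[[-1,0.75,1,0.2,0,0,0.99],[-1,0.75,1,0.2,0,0,0.99],[-1,0.75,1,0.2,0,0,0.99],[-1,0.75,1,0.2,0,0,0.99],[-1,0.75,1,0.2,0,0,0.99]]]'

```text
t: 0.93
ee_pos: [416.8, -268.9, 335.8]
orientation: [-2.645, -1.695, 0.0]
ft_force: [0.9, -0.2, -0.2]
width: 87.9
grasp_force: 0.0
```

```bash
python3 -c "
from workcell import readout
o=readout.get_obs();print([list(map(float,o[k].round(4))) for k in('qpos','ee_pos','orientation')],o['t'])" | tee -a log.txt
```

```text
[[-0.5969, 0.1913, 1.8777, -0.0, 1.0729, -0.1659], [416.8487, -268.8923, 335.7778], [-2.6448, -1.6949, 0.0003]] 0.9333
```

Request:
servo_tool --plan '[[[-1,0,0,0,0.17,-0.98,0.8],[-1,0,0,0,0.17,-0.98,0.8],[-1,0,0,0,0.17,-0.98,0.8]]]'

```text
t: 1.18
ee_pos: [417.4, -269.1, 335.8]
orientation: [2.351, 1.89, 0.369]
ft_force: [0.9, 0.3, -0.3]
width: 88.1
grasp_force: 0.0
```

```bash
python3 -c "
from workcell import readout
o=readout.get_obs();print([list(map(float,o[k].round(4))) for k in('qpos','ee_pos','orientation')],o['t'])" | tee -a log.txt
```

```text
[[-0.6967, 0.1428, 1.9587, 0.277, 0.9082, -0.6365], [417.3881, -269.1311, 335.8181], [2.3513, 1.8897, 0.3687]] 1.1833
```

Request:
servo_tool --plan '[[[-1,0,0,0,0.17,-0.98,0.8],[-1,0,0,0,0.17,-0.98,0.8],[-1,0,0,0,0.17,-0.98,0.8]]]'

```text
t: 1.43
ee_pos: [416.1, -270.4, 335.7]
orientation: [2.034, 2.014, 0.692]
ft_force: [0.2, -0.1, -0.3]
width: 87.8
grasp_force: 0.0
```

```bash
python3 -c "
from workcell import readout
o=readout.get_obs();print([list(map(float,o[k].round(4))) for k in('qpos','ee_pos','orientation')],o['t'])" | tee -a log.txt
```

```text
[[-0.8137, 0.1444, 2.0153, 0.6308, 0.8854, -1.1879], [416.1273, -270.3757, 335.7049], [2.034, 2.0145, 0.6918]] 1.4333
```

```bash
cat > kin.py <<'E'
from h import *
import json
D=[json.loads(l[:l.rindex(']')+1]) for l in open('log.txt')]+[[[-1.31804444,.42375994,1.63060876,0,1.08862718,-.0190020],[167.68024476,-601.67187818,301.98405422],[-3.11125565,-.4253943,.000304]]]
def fk(q,k):
    r=lambda a,v:R.from_euler(a,v); A=r('z',q[0])*r('y',q[1]); B=A*r('y',q[2]); T=B*r('z',q[3])*r('y',q[4])*r('z',q[5])*r('z',np.pi/2)
    return r('z',q[0]).apply([k[0],0,k[1]])+A.apply([0,0,k[2]])+B.apply([k[3],0,k[4]])+T.apply([0,0,k[5]]),T
def cal():
    return least_squares(lambda k:np.concatenate([fk(d[0],k)[0]-d[1] for d in D]+[.02*(np.array(k)-[0,300,450,0,450,200])]),[0,300,450,0,450,200])
K=cal().x
LO=np.array([-3,-.9,.09,-1.31,.11,-2.54]);HI=np.array([3,2.11,2.58,4.45,2.69,2.54])
def ik(p,T,q0=None,n=60):
    """best in-range solution, by multistart unless q0 is given"""
    rng=np.random.default_rng(0);best=None
    f=lambda q:(lambda a:np.concatenate([(a[0]-p)/100,(a[1]*T.inv()).as_rotvec()]))(fk(q,K))
    for q in ([q0] if q0 is not None else rng.uniform(np.maximum(LO,[-1.5,-.9,.5,-2,0,-3]),np.minimum(HI,[1.5,1.5,2.58,4.45,2.69,2.54]),(n,6))):
        r=least_squares(f,np.clip(q,LO+1e-3,HI-1e-3),bounds=(LO,HI),xtol=1e-10)
        if best is None or r.cost<best[0]-1e-7: best=(r.cost,r.x)
        if best[0]<1e-8: break
    return best
def frame(z,y): # tool rotation from z and y axes
    return R.from_matrix(np.column_stack([np.cross(y,z),y,z]))
E
python3 - <<'E'
from kin import *
r=cal();print(K.round(1),r.fun.round(1))
for d in D: print(((fk(d[0],K)[1]*R.from_rotvec(d[2]).inv()).magnitude()))
E
python3 - <<'E'
from h import *
t=lambda x,y:(345+x/4,165+y/4); sd=lambda x,y:(290+x/4,203+y/4)
o=[("top",slope(-120,31,0),t(162,240)),("top",slope(-120,-31,0),t(262,222)),
("top",slope(-116,25,26),t(168,203)),("top",slope(-116,-25,26),t(250,188)),
("top",slope(0,25,31),t(128,80)),("top",slope(0,-25,31),t(208,68)),
("side",slope(-120,31,26),sd(83,30)),("side",slope(-120,31,0),sd(54,62)),("side",slope(-120,-31,0),sd(93,120)),
("side",slope(-116,-25,28),sd(127,77)),("side",slope(-116,25,28),sd(94,33)),("side",slope(0,-42,34),sd(272,180)),("side",slope(0,42,34),sd(216,97))]
o=[(a,b,np.array(c)-.4) for a,b,c in o]
p,r=fit(o,[600,-180,0]);print(p,np.degrees(p[2]));print(r.round(1).tolist())
t=lambda x,y:(205+x/4,165+y/4); sd=lambda x,y:(260+x/4,135+y/4)
o=[("top",slope(0,75,34),t(68,90)),("top",slope(0,-75,34),t(296,57)),("top",slope(-67,75,-4),t(74,207)),("top",slope(-67,-75,-4),t(312,178)),
("side",slope(0,-75,34),sd(270,186)),("side",slope(0,75,34),sd(200,92)),("side",slope(-66,75,26),sd(134,52)),("side",slope(-67,75,-2),sd(108,84)),("side",slope(-67,-75,-2),sd(172,175))]
o=[(a,b,np.array(c)-.4) for a,b,c in o]
q,r=fit(o,[600,180,0]);print(q,np.degrees(q[2]));print(r.round(1).tolist())
E
```

```text
[-42.5 364.4 570.6  84.5 533.4 259.7] [ -8.2  -8.8  -0.1  -2.5  -5.   -0.3   1.6   1.    0.4 -11.5  -3.2  -0.1
  -0.9   1.3   2.4   1.7   1.7   1.2]
7.95325200290105e-05
6.509531394748955e-05
7.734790566202769e-05
3.4179832168673135e-05
[ 5.90849394e+02 -1.63054688e+02  1.68275745e-01] 9.641489986564503
[[-0.4, 0.1], [0.4, 0.6], [0.0, -0.3], [0.6, 0.2], [0.2, -0.6], [-0.4, -0.6], [0.1, -0.5], [0.0, -0.3], [-0.5, 0.2], [-0.4, 1.1], [0.0, 0.3], [0.3, -1.3], [-0.1, -0.4]]
[5.79226805e+02 1.83740739e+02 1.57190830e-01] 9.006371131514138
[[0.1, 0.9], [1.2, 1.0], [-0.0, -0.2], [0.1, -1.3], [-0.4, -1.3], [-0.1, -0.5], [0.1, 0.4], [0.4, -1.0], [0.1, -0.7]]
```

Request:
servo_tool --plan '[[[-1,0.6,0.6,-0.2,0.17,-0.98,0],[-1,0.6,0.6,-0.2,0.17,-0.98,0],[-1,0,0,0,0.17,-0.98,0]]]'

```text
t: 1.68
ee_pos: [465.4, -220.1, 318.6]
orientation: [1.863, 1.868, 0.953]
ft_force: [-0.8, 0.9, -0.8]
width: 87.5
grasp_force: 0.0
```

```bash
python3 -c "
from workcell import readout
o=readout.get_obs();print([list(map(float,o[k].round(4))) for k in('qpos','ee_pos','orientation')],o['t'])" | tee -a log.txt
python3 - <<'E'
s=open('kin.py').read()
s=s.replace("A.apply([0,0,k[2]])+B.apply([k[3],0,k[4]])+T.apply([0,0,k[5]])","A.apply([0,0,k[2]])+B.apply([k[3],0,k[4]])+W.apply([k[6],0,0])+V.apply([k[7],0,k[5]])")
s=s.replace("T=B*r('z',q[3])*r('y',q[4])*r('z'","W=B*r('z',q[3]);V=W*r('y',q[4]);T=V*r('z'")
s=s.replace("[0,300,450,0,450,200])]),[0,300,450,0,450,200])","K0)]),K0)").replace("def cal()","K0=np.array([0,300,450,0,450,200,0,0.])\ndef cal()")
s=s.replace(".02*",".003*")
open('kin.py','w').write(s)
E
python3 -c "
from kin import *
print(K.round(1),cal().fun.round(1))"
```

```text
[[-0.74, 0.1888, 2.1139, 1.0989, 0.7496, -1.5541], [465.4145, -220.0891, 318.5531], [1.8631, 1.8681, 0.9531]] 1.6833
[-56.1 357.6 567.3  70.6 529.3 253.8  12.3 -17.6] [ -7.7  -9.2  -0.9  -3.2  -5.6   1.2   0.2  -0.5   1.    1.2   1.9  -0.5
 -11.5  -3.   -0.7  -0.2   0.2   0.4   0.2   0.2   0.2   0.   -0.1]
```

```bash
sed -i "s/B.apply(\[k\[3\],0,k\[4\]\])+W.apply(\[k\[6\],0,0\])/B.apply([k[3],k[8],k[4]])+W.apply([k[6],k[9],0])/; s/200,0,0.\]/200,0,0.,0,0]/" kin.py
python3 -c "
from kin import *
print(K.round(1),cal().fun.round(1))"
```

```text
[ 5.000e-01  3.120e+02  5.631e+02  7.730e+01  4.838e+02  2.298e+02
  1.000e-01 -4.000e-01  1.220e+01 -3.000e-01] [ 0.  -0.   0.  -0.  -0.   0.   0.   0.   0.   0.  -0.  -0.   0.   0.
 -0.   0.   0.   0.3  0.2  0.1  0.1  0.  -0.   0.  -0. ]
```

```bash
cat >> kin.py <<'E'
REST=np.array([590.85,-163.05,.1683]);TRAY=np.array([579.2,183.75,.157])
def gp(st,u,y,n,z,yt,back=61):
    """tool pose with grasp point at slope coords, z and y axes given in (U,Y,N) comps"""
    M=np.column_stack([U,Y,N]);Z=R.from_euler('z',st[2])
    zw=Z.apply(M@z);yw=Z.apply(M@yt)
    return world(st,[slope(u,y,n)])[0]-back*zw,frame(zw,yw)
def A(phi,s,st=REST,u=-89,y=0,n=15.5):
    return gp(st,u,y,n,np.array([np.cos(phi),np.sin(phi),0]),np.array([0,0,s]))
def G(tilt,s,st,u,n,y=0): # grip over the block's width
    return gp(st,u,y,n,np.array([np.cos(tilt),0,-np.sin(tilt)]),np.array([0,s,0]))
E
python3 - <<'E'
from kin import *
def show(l,a):
    c,q=ik(*a,n=25)
    print(l,"%.1e"%c, q.round(2) if c<1e-6 else '-', "m %.2f"%min((q-LO).min(),(HI-q).min()))
for s in(1,-1):
    for ph in(-40,-20,0,20,40):
        show(("rest",s,ph),A(np.radians(ph),s)); show(("tray",-s,-ph),A(np.radians(-ph),-s,TRAY))
for st,n in((REST,13),(TRAY,18)):
    for s in(1,-1):
        for ti in(0,30,60): show(("G",st[1],s,ti),G(np.radians(ti),s,st,-75,n))
E
```

```text
('rest', 1, -40) 1.9e-19 [-0.06  0.64  2.25  3.92  0.81  2.36] m 0.18
('tray', -1, 40) 1.1e-30 [-0.09  0.65  2.15  1.78  0.89  0.97] m 0.43
('rest', 1, -20) 5.7e-03 - m 0.00
('tray', -1, 20) 3.5e-30 [0.1  0.55 2.25 2.36 0.56 0.66] m 0.33
('rest', 1, 0) 5.0e-05 - m 0.00
('tray', -1, 0) 1.2e-31 [ 0.36  0.51  2.25  3.51  0.42 -0.19] m 0.31
('rest', 1, 20) 1.4e-26 [-0.67  0.61  2.02  1.35  0.83 -2.12] m 0.42
('tray', -1, -20) 4.7e-06 - m 0.00
('rest', 1, 40) 2.1e-26 [-0.72  0.75  1.81  1.09  1.2  -1.96] m 0.58
('tray', -1, -40) 2.6e-03 - m 0.00
('rest', -1, -40) 1.4e-22 [-0.06  0.64  2.25  3.92  0.81 -0.78] m 0.33
('tray', 1, 40) 7.0e-23 [-0.09  0.65  2.15  1.78  0.89 -2.17] m 0.37
('rest', -1, -20) 1.7e-30 [-0.31  0.54  2.27  3.14  0.51 -0.33] m 0.31
('tray', 1, 20) 3.0e-20 [ 0.1   0.55  2.25  2.36  0.56 -2.48] m 0.06
('rest', -1, 0) 6.9e-20 [-0.53  0.53  2.18  1.98  0.52  0.57] m 0.40
('tray', 1, 0) 6.7e-03 - m 0.00
('rest', -1, 20) 2.9e-20 [-0.67  0.61  2.02  1.35  0.83  1.02] m 0.56
('tray', 1, -20) 4.7e-06 - m 0.00
('rest', -1, 40) 9.8e-31 [-0.72  0.75  1.81  1.09  1.2   1.19] m 0.7
[... 363 characters left out ...]
 0.52 -1.04] m 0.41
('G', np.float64(-163.05), -1, 30) 9.2e-30 [-0.36  0.51  1.92  0.27  0.5   0.81] m 0.39
('G', np.float64(-163.05), -1, 60) 5.5e-20 [-0.25  0.66  1.6  -0.12  1.12  1.22] m 0.98
('G', np.float64(183.75), 1, 0) 2.1e-22 [0.36 0.54 2.23 3.49 0.42 1.39] m 0.31
('G', np.float64(183.75), 1, 30) 7.4e-32 [ 0.31  0.49  1.94 -0.09  0.45 -1.34] m 0.34
('G', np.float64(183.75), 1, 60) 2.9e-30 [ 0.28  0.66  1.6   0.03  1.15 -1.47] m 0.98
('G', np.float64(183.75), -1, 0) 1.4e-30 [ 0.36  0.54  2.23  3.49  0.42 -1.75] m 0.31
('G', np.float64(183.75), -1, 30) 4.1e-24 [ 0.31  0.49  1.94 -0.09  0.45  1.8 ] m 0.34
('G', np.float64(183.75), -1, 60) 2.7e-21 [0.28 0.66 1.6  0.03 1.15 1.67] m 0.87
```

```bash
python3 - <<'E'
from kin import *
for ph in(4,7,10,13,16):
    for l,a in(("rest",A(np.radians(ph),1)),("tray",A(np.radians(-ph),-1,TRAY)),("tray+60n",A(np.radians(-ph),-1,TRAY,n=75.5))):
        c,q=ik(*a,n=40); print(ph,l,"%.0e"%c,q.round(2),"m %.2f"%min((q-LO).min(),(HI-q).min()))
E
```

```text
4 rest 1e-21 [-0.57  0.54  2.15  1.8   0.57 -2.44] m 0.10
4 tray 2e-29 [ 0.41  0.52  2.24  3.76  0.44 -0.38] m 0.33
4 tray+60n 2e-25 [ 0.39  0.45  2.15  3.99  0.31 -0.65] m 0.20
7 rest 8e-21 [-0.59  0.55  2.13  1.69  0.61 -2.35] m 0.19
7 tray 7e-29 [ 0.45  0.52  2.23  3.93  0.47 -0.51] m 0.35
7 tray+60n 4e-25 [ 0.42  0.45  2.14  4.17  0.36 -0.8 ] m 0.25
10 rest 3e-26 [-0.61  0.56  2.1   1.6   0.66 -2.28] m 0.26
10 tray 1e-28 [ 0.49  0.53  2.21  4.08  0.5  -0.62] m 0.37
10 tray+60n 1e-18 [ 0.45  0.46  2.12  4.32  0.41 -0.92] m 0.13
13 rest 1e-30 [-0.63  0.58  2.08  1.51  0.71 -2.22] m 0.32
13 tray 2e-28 [ 0.52  0.54  2.2   4.21  0.54 -0.72] m 0.24
13 tray+60n 3e-23 [ 0.48  0.47  2.11  4.43  0.47 -1.  ] m 0.02
16 rest 9e-21 [-0.65  0.59  2.05  1.44  0.76 -2.17] m 0.37
16 tray 3e-20 [ 0.55  0.55  2.18  4.33  0.59 -0.8 ] m 0.12
16 tray+60n 3e-04 [ 0.51  0.49  2.1   4.45  0.53 -1.  ] m 0.00
```

```bash
cat >> kin.py <<'E'
from workcell import readout
VM=np.array([2.39,2.39,3.01,3.14,3.14,3.14])
def now():
    o=readout.get_obs(); return o['ee_pos'],R.from_rotvec(o['orientation']),o['qpos']
def lin(p0,T0,p1,T1,n,q,lab=''):
    """rows for a straight move; checks ik by continuation"""
    d=(p1-p0)/n/40; w=np.degrees((T1*T0.inv()).as_rotvec())/n/5
    m=9;v=0;e=0
    for i in range(1,n+1):
        c,q2=ik(p0+(p1-p0)*i/n,R.from_rotvec((T1*T0.inv()).as_rotvec()*i/n)*T0,q)
        e=max(e,c);v=max(v,(abs(q2-q)*12/VM).max());q=q2;m=min(m,(q-LO).min(),(HI-q).min())
    print(lab,n,'rows',np.r_[d,w].round(2).tolist(),'|d| %.1fmm %.1fdeg'%(np.linalg.norm(d)*40,np.linalg.norm(w)*5),'v%.2f m%.2f err%.0e'%(v,m,e),'q',q.round(2).tolist())
    return p1,T1,q
E
python3 - <<'E'
from kin import *
ph=np.radians(8)
p,T,q=now()
g=A(ph,1); z=g[1].apply([0,0,1])
for b,up in((75,0),(75,40)):
    pre=(g[0]-b*z+[0,0,up],g[1]); s=lin(p,T,*pre,8,q,'pre'); 
    lin(*s[:2],*g,6,s[2],'in'); print(g[0].round(1),pre[0].round(1),z.round(2))
E
```

```text
pre 8 rows [0.04, 0.06, -0.33, -0.16, -0.1, 0.24] |d| 13.4mm 1.5deg v0.31 m0.36 err5e-22 q [-0.7, 0.41, 2.17, 1.45, 0.68, -2.18]
in 6 rows [0.21, 0.08, -0.22, 0.0, 0.0, 0.0] |d| 12.5mm 0.0deg v0.14 m0.21 err3e-22 q [-0.6, 0.56, 2.12, 1.66, 0.63, -2.33]
[ 528.5 -182.3  161.6] [ 478.5 -201.3  214.1] [ 0.67  0.25 -0.7 ]
pre 8 rows [0.04, 0.06, -0.2, -0.16, -0.1, 0.24] |d| 8.5mm 1.5deg v0.23 m0.42 err2e-27 q [-0.7, 0.33, 2.16, 1.33, 0.7, -2.02]
in 6 rows [0.21, 0.08, -0.39, 0.0, 0.0, 0.0] |d| 17.8mm 0.0deg v0.21 m0.21 err6e-30 q [-0.6, 0.56, 2.12, 1.66, 0.63, -2.33]
[ 528.5 -182.3  161.6] [ 478.5 -201.3  254.1] [ 0.67  0.25 -0.7 ]
```

Request:
servo_tool --plan '[[[-1,0.08,0.12,-0.66,-0.32,-0.2,0.48],[-1,0.08,0.12,-0.66,-0.32,-0.2,0.48],[-1,0.08,0.12,-0.66,-0.32,-0.2,0.48],[-1,0.08,0.12,-0.66,-0.32,-0.2,0.48],[-1,0,0,0,0,0,0]]]'

```text
t: 2.1
ee_pos: [475.5, -201.8, 209.3]
orientation: [1.616, 2.022, 0.929]
ft_force: [0.1, 1.1, -0.2]
width: 88.0
grasp_force: 0.0
```

```bash
python3 - <<'E'
from kin import *
p,T,q=now();g=A(np.radians(8),1); lin(p,T,*g,5,q); print(p)
im=vision.get_image("side");t=vision.get_image("top")
c=lambda im,x,y:cv2.resize(im[y:y+100,x:x+100,::-1],(400,400),interpolation=cv2.INTER_CUBIC)
cv2.imwrite("pics/pre.png",np.hstack([c(im,270,180),c(t,345,155)]))
E
```

```text
5 rows [0.27, 0.1, -0.24, -0.0, -0.02, 0.01] |d| 14.8mm 0.1deg v0.16 m0.21 err6e-20 q [-0.6, 0.56, 2.12, 1.66, 0.63, -2.33]
[ 475.46018941 -201.76724612  209.30505025]
```

View pics/pre.png

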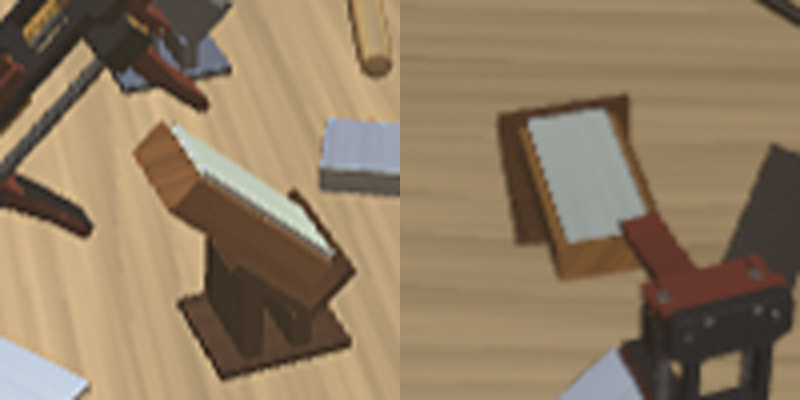

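The crop shows the pale silver cover on the block with both fingers straddling the upper end: upper tip (205,105), lower tip (90,230). This confirms the cover, so I'm going in.

Request:
servo_tool --plan '[[[-1,0.27,0.1,-0.24,0,0,0],[-1,0.27,0.1,-0.24,0,0,0],[-1,0.27,0.1,-0.24,0,0,0],[-1,0.27,0.1,-0.24,0,0,0],[-1,0,0,0,0,0,0]]]'

```text
t: 2.62
ee_pos: [521.9, -187.6, 176.7]
orientation: [1.611, 2.014, 0.93]
ft_force: [0.1, 0.8, -1.1]
width: 88.1
grasp_force: 0.0
```

```bash
python3 - <<'E'
from kin import *
p,T,q=now();g=A(np.radians(8),1); lin(p,T,*g,2,q); print(p)
im=vision.get_image("side");t=vision.get_image("top")
c=lambda im,x,y:cv2.resize(im[y:y+80,x:x+80,::-1],(400,400),interpolation=cv2.INTER_CUBIC)
a,b=c(im,290,180).copy(),c(t,350,165).copy()
for n,I,o in(("side",a,(290,180)),("top",b,(350,165))):
    P=[p+T.apply([0,y,z]) for y,z in((44,80),(-44,80))]+[world(REST,[slope(-120,y,nn)])[0] for y in(-31,31) for nn in(0,26)]
    for x in (proj(n,P)-o+.5)*5: cv2.circle(I,tuple(int(v) for v in x),3,(0,0,255),-1)
cv2.imwrite("pics/in.png",np.hstack([a,b]))
E
```

```text
2 rows [0.08, 0.07, -0.19, 0.01, 0.0, 0.03] |d| 8.7mm 0.2deg v0.10 m0.21 err5e-20 q [-0.6, 0.56, 2.12, 1.66, 0.63, -2.33]
[ 521.88866839 -187.64588147  176.71002156]
```

View pics/in.png

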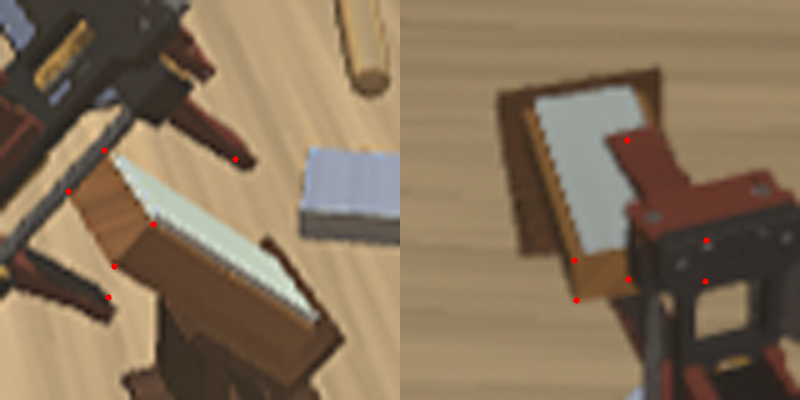

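Request:
servo_tool --plan '[[[-1,0.08,0.07,-0.19,0,0,0.03],[-1,0.08,0.07,-0.19,0,0,0.03],[-1,0,0,0,0,0,0],[-1,0,0,0,0,0,0]]]'

```text
t: 3.05
ee_pos: [526.4, -182.2, 161.3]
orientation: [1.608, 2.02, 0.931]
ft_force: [-0.6, 0.4, -0.6]
width: 87.8
grasp_force: 0.0
```

```bash
python3 - <<'E'
from kin import *
p,T,q=now();g=A(np.radians(8),1); lin(p,T,*g,1,q); print(p, T.inv().apply(g[0]-p))
E
```

```text
1 rows [0.05, -0.0, 0.01, 0.02, -0.0, 0.01] |d| 2.1mm 0.1deg v0.02 m0.21 err1e-29 q [-0.6, 0.56, 2.12, 1.66, 0.63, -2.33]
[ 526.40658608 -182.24413045  161.33179046] [-0.53297928  1.65272012  1.20084369]
```

Nudge the pose and close.

Request:
servo_tool --plan '[[[-1,0.05,0,0.01,0,0,0],[0.2,0,0,0,0,0,0],[0.2,0,0,0,0,0,0],[0.2,0,0,0,0,0,0],[0.2,0,0,0,0,0,0]]]'

```text
t: 3.47
ee_pos: [528.6, -182.0, 160.9]
orientation: [1.607, 2.021, 0.93]
ft_force: [-0.8, -0.0, -0.3]
width: 64.4
grasp_force: 0.0
```

Request:
servo_tool --plan '[[[1,0,0,0,0,0,0],[1,0,0,0,0,0,0],[1,0,0,0,0,0,0],[1,0,0,0,0,0,0],[1,0,0,0,0,0,0]]]'

```text
t: 3.88
ee_pos: [528.6, -181.9, 160.6]
orientation: [1.607, 2.021, 0.93]
ft_force: [0.2, 0.0, 0.4]
width: 31.3
grasp_force: 0.0
```

Request:
servo_tool --plan '[[[1,0,0,0,0,0,0],[1,0,0,0,0,0,0],[1,0,0,0,0,0,0],[1,0,0,0,0,0,0]]]'

```text
t: 4.22
ee_pos: [528.7, -181.8, 160.7]
orientation: [1.607, 2.021, 0.931]
ft_force: [0.8, 0.6, -0.4]
width: 31.0
grasp_force: 30.0
```

```bash
python3 - <<'E'
from kin import *
p,T,q=now(); g=A(np.radians(8),1);print((T.inv().apply(p-g[0])).round(2))
Z=R.from_euler('z',REST[2])
up=p+Z.apply(N)*70
s=lin(p,T,up,T,7,q,'liftN'); s=lin(*s[:2],up-Z.apply(U)*40,T,4,s[2],'back')
lin(p,T,p+[0,0,90.],T,5,q,'liftz')
tg=A(np.radians(-8),-1,TRAY)
for n in(75.5,60):
    c,qt=ik(*A(np.radians(-8),-1,TRAY,n=n),n=40);print(n,c,qt.round(2))
# joint-space transit from lifted pose
for nn in (12,):
  qs=s[2]
  for f in np.linspace(0,1,9):
    x,TT=fk(qs+(qt-qs)*f,K);print(f,x.round(),TT.apply([0,0,1]).round(2),'block y-axis/cover normal z',TT.apply([0,1,0])[2].round(2))
E
```

```text
[ 0.26 -0.47  0.84]
liftN 7 rows [0.17, 0.03, 0.18, 0.0, 0.0, 0.0] |d| 10.0mm 0.0deg v0.15 m0.25 err7e-30 q [-0.52, 0.49, 2.03, 1.49, 0.59, -2.05]
back 4 rows [-0.17, -0.03, 0.18, 0.0, 0.0, 0.0] |d| 10.0mm 0.0deg v0.10 m0.48 err3e-22 q [-0.56, 0.41, 2.07, 1.41, 0.62, -1.98]
liftz 5 rows [0.0, 0.0, 0.45, 0.0, 0.0, 0.0] |d| 18.0mm 0.0deg v0.28 m0.28 err3e-26 q [-0.6, 0.37, 2.1, 1.37, 0.64, -1.97]
75.5 9.171166179089484e-24 [ 0.43  0.46  2.13  4.22  0.38 -0.85]
60 3.4471956465006e-26 [ 0.44  0.47  2.16  4.15  0.4  -0.76]
0.0 [ 550. -178.  238.] [ 0.67  0.25 -0.7 ] block y-axis/cover normal z 0.71
0.125 [ 593. -126.  254.] [ 0.76  0.25 -0.61] block y-axis/cover normal z 0.71
0.25 [623. -77. 266.] [ 0.82  0.22 -0.53] block y-axis/cover normal z 0.58
0.375 [640. -31. 270.] [ 0.86  0.17 -0.48] block y-axis/cover normal z 0.33
0.5 [645.  12. 267.] [ 0.87  0.12 -0.47] block y-axis/cover normal z 0.02
0.625 [638.  55. 256.] [ 0.87  0.06 -0.5 ] block y-axis/cover normal z -0.29
0.75 [618.  99. 239.] [ 0.84  0.02 -0.55] block y-axis/cover normal z -0.54
0.875 [587. 143. 217.] [ 0.79 -0.01 -0.62] block y-axis/cover normal z -0.69
1.0 [545. 187. 193.] [ 0.71 -0.03 -0.7 ] block y-axis/cover normal z -0.71
```

Request:
servo_tool --plan '[[[1,0.09,0.02,0.09,0,0,0],[1,0.17,0.03,0.18,0,0,0],[1,0.17,0.03,0.18,0,0,0],[1,0.17,0.03,0.18,0,0,0]]]'

```text
t: 4.55
ee_pos: [552.5, -177.3, 185.7]
orientation: [1.609, 2.022, 0.929]
ft_force: [-0.2, 0.3, -3.7]
width: 30.8
grasp_force: 30.0
```

Request:
servo_tool --plan '[[[1,0.17,0.03,0.18,0,0,0],[1,0.17,0.03,0.18,0,0,0],[1,0.17,0.03,0.18,0,0,0],[1,0,0,0.2,0,0,0],[1,0,0,0,0,0,0]]]'

```text
t: 4.97
ee_pos: [573.6, -173.8, 216.6]
orientation: [1.606, 2.021, 0.93]
ft_force: [0.0, -0.2, -3.6]
width: 30.7
grasp_force: 30.0
```

```bash
cat >> kin.py <<'E'
def transit(qa,qb,nseg,k=5,off=np.zeros(3)):
    """joint-interpolated path as nseg straight segments of k rows; smooth start and end"""
    p,T=fk(qa,K); q=qa
    for i in range(1,nseg+1):
        f=i/nseg; x,TT=fk(qa+(qb-qa)*f,K); p,T,q=lin(p,T,x,TT,k,q,str(i))
E
python3 - <<'E'
from kin import *
p,T,q=now(); print(p)
c,qt=ik(*A(np.radians(-8),-1,TRAY,n=65.5),n=40)
transit(q,qt,9)
o=readout.get_obs();print(o['width'],o['grasp_force'],o['moment'],o['ft_force'])
im=vision.get_image("side");t=vision.get_image("top")
c=lambda im,x,y:cv2.resize(im[y:y+100,x:x+100,::-1],(400,400),interpolation=cv2.INTER_CUBIC)
cv2.imwrite("pics/lift.png",np.hstack([c(im,280,150),c(t,345,135)]))
E
```

```text
[ 573.60590722 -173.80966774  216.58305206]
1 5 rows [0.18, 0.23, 0.08, 0.56, -0.06, -0.55] |d| 12.1mm 3.9deg v0.25 m0.46 err1e-29 q [-0.42, 0.47, 2.05, 1.77, 0.57, -1.9]
2 5 rows [0.13, 0.22, 0.06, 0.6, -0.01, -0.53] |d| 10.4mm 4.0deg v0.24 m0.44 err4e-30 q [-0.31, 0.47, 2.06, 2.07, 0.55, -1.76]
3 5 rows [0.08, 0.21, 0.04, 0.62, 0.03, -0.51] |d| 8.9mm 4.0deg v0.24 m0.41 err1e-18 q [-0.21, 0.47, 2.07, 2.37, 0.52, -1.62]
4 5 rows [0.03, 0.2, 0.01, 0.64, 0.06, -0.5] |d| 7.9mm 4.1deg v0.24 m0.39 err7e-20 q [-0.1, 0.47, 2.09, 2.67, 0.5, -1.48]
5 5 rows [-0.02, 0.19, -0.02, 0.64, 0.09, -0.49] |d| 7.7mm 4.1deg v0.23 m0.37 err7e-20 q [0.01, 0.47, 2.1, 2.97, 0.48, -1.34]
6 5 rows [-0.06, 0.19, -0.04, 0.64, 0.12, -0.5] |d| 8.1mm 4.1deg v0.23 m0.35 err4e-20 q [0.12, 0.47, 2.11, 3.28, 0.46, -1.2]
7 5 rows [-0.11, 0.19, -0.06, 0.62, 0.14, -0.5] |d| 9.1mm 4.1deg v0.24 m0.33 err3e-19 q [0.22, 0.47, 2.12, 3.58, 0.44, -1.07]
8 5 rows [-0.15, 0.19, -0.08, 0.6, 0.17, -0.52] |d| 10.2mm 4.1deg v0.24 m0.30 err6e-18 q [0.33, 0.47, 2.13, 3.88, 0.41, -0.93]
9 5 rows [-0.19, 0.19, -0.09, 0.57, 0.19, -0.54] |d| 11.4mm 4.0deg v0.25 m0.27 err1e-19 q [0.44, 0.47, 2.15, 4.18, 0.39, -0.79]
30.723875346229335 29.99912828207016 [-0.28830289  0.61966088  0.01249086] [ 0.00921709 -0.24133099 -3.56510289]
```

View pics/lift.png

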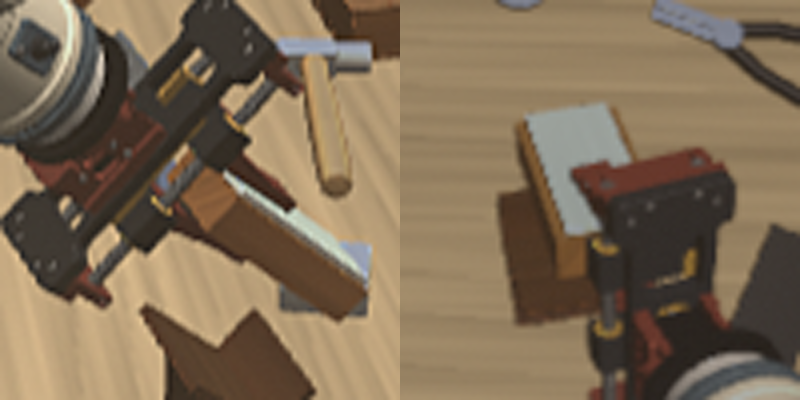

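The pair is held and clear of the rest, with the cover flush at about (580,170) in the right half of the picture. Now the flip in transit.

Request:
servo_tool --plan '[[[1,0.18,0.23,0.08,0.56,-0.06,-0.55],[1,0.18,0.23,0.08,0.56,-0.06,-0.55],[1,0.18,0.23,0.08,0.56,-0.06,-0.55],[1,0.18,0.23,0.08,0.56,-0.06,-0.55],[1,0.18,0.23,0.08,0.56,-0.06,-0.55]]]'

```text
t: 5.48
ee_pos: [608.6, -127.6, 230.5]
orientation: [1.91, 1.697, 1.132]
ft_force: [-0.0, 0.2, -3.8]
width: 31.0
grasp_force: 30.0
```

Request:
servo_tool --plan '[[[1,0.13,0.22,0.06,0.6,-0.01,-0.53],[1,0.13,0.22,0.06,0.6,-0.01,-0.53],[1,0.13,0.22,0.06,0.6,-0.01,-0.53],[1,0.13,0.22,0.06,0.6,-0.01,-0.53],[1,0.13,0.22,0.06,0.6,-0.01,-0.53]]]'

```text
t: 5.9
ee_pos: [634.5, -83.6, 242.3]
orientation: [2.19, 1.335, 1.314]
ft_force: [0.2, 0.3, -2.5]
width: 31.1
grasp_force: 30.0
```

Request:
servo_tool --plan '[[[1,0.08,0.21,0.04,0.62,0.03,-0.51],[1,0.08,0.21,0.04,0.62,0.03,-0.51],[1,0.08,0.21,0.04,0.62,0.03,-0.51],[1,0.08,0.21,0.04,0.62,0.03,-0.51],[1,0.08,0.21,0.04,0.62,0.03,-0.51]]]'

```text
t: 6.32
ee_pos: [650.3, -41.7, 250.1]
orientation: [2.442, 0.927, 1.463]
ft_force: [0.2, -0.0, -2.5]
width: 31.4
grasp_force: 30.0
```

Request:
servo_tool --plan '[[[1,0.03,0.2,0.01,0.64,0.06,-0.5],[1,0.03,0.2,0.01,0.64,0.06,-0.5],[1,0.03,0.2,0.01,0.64,0.06,-0.5],[1,0.03,0.2,0.01,0.64,0.06,-0.5],[1,0.03,0.2,0.01,0.64,0.06,-0.5]]]'

```text
t: 6.73
ee_pos: [656.1, -1.8, 251.9]
orientation: [2.658, 0.465, 1.573]
ft_force: [-1.2, -0.2, -2.9]
width: 30.8
grasp_force: 30.0
```

Request:
servo_tool --plan '[[[1,-0.02,0.19,-0.02,0.64,0.09,-0.49],[1,-0.02,0.19,-0.02,0.64,0.09,-0.49],[1,-0.02,0.19,-0.02,0.64,0.09,-0.49],[1,-0.02,0.19,-0.02,0.64,0.09,-0.49],[1,-0.02,0.19,-0.02,0.64,0.09,-0.49]]]'

```text
t: 7.15
ee_pos: [652.0, 36.2, 247.8]
orientation: [-2.62, 0.042, -1.512]
ft_force: [0.8, -0.4, -3.2]
width: 31.0
grasp_force: 30.0
```

Request:
servo_tool --plan '[[[1,-0.06,0.19,-0.04,0.64,0.12,-0.5],[1,-0.06,0.19,-0.04,0.64,0.12,-0.5],[1,-0.06,0.19,-0.04,0.64,0.12,-0.5],[1,-0.06,0.19,-0.04,0.64,0.12,-0.5],[1,-0.06,0.19,-0.04,0.64,0.12,-0.5]]]'

```text
t: 7.57
ee_pos: [639.9, 74.2, 239.8]
orientation: [-2.493, 0.521, -1.38]
ft_force: [-0.4, -1.0, -2.9]
width: 31.1
grasp_force: 30.0
```

Request:
servo_tool --plan '[[[1,-0.11,0.19,-0.06,0.62,0.14,-0.5],[1,-0.11,0.19,-0.06,0.62,0.14,-0.5],[1,-0.11,0.19,-0.06,0.62,0.14,-0.5],[1,-0.11,0.19,-0.06,0.62,0.14,-0.5],[1,0,0,0,0,0,0]]]'

```text
t: 7.98
ee_pos: [621.9, 105.4, 230.1]
orientation: [-2.359, 0.866, -1.248]
ft_force: [-0.2, 0.9, -3.3]
width: 30.7
grasp_force: 30.0
```

```bash
python3 - <<'E'
from kin import *
p,T,q=now(); print(p,q.round(2))
for n,k in((65.5,11),(45.5,11)):
    g=A(np.radians(-8),-1,TRAY,n=n,u=-95);lin(p,T,*g,k,q,str(n))
E
```

```text
[621.87067999 105.35731741 230.1019155 ] [ 0.21  0.48  2.12  3.52  0.45 -1.09]
65.5 11 rows [-0.18, 0.19, -0.07, 0.58, 0.17, -0.53] |d| 10.5mm 4.0deg v0.26 m0.26 err3e-19 q [0.44, 0.45, 2.15, 4.19, 0.39, -0.8]
45.5 11 rows [-0.21, 0.18, -0.1, 0.58, 0.17, -0.53] |d| 11.7mm 4.0deg v0.24 m0.31 err6e-20 q [0.45, 0.47, 2.19, 4.1, 0.42, -0.7]
```

Request:
servo_tool --plan '[[[1,-0.18,0.19,-0.07,0.58,0.17,-0.53],[1,-0.18,0.19,-0.07,0.58,0.17,-0.53],[1,-0.18,0.19,-0.07,0.58,0.17,-0.53],[1,-0.18,0.19,-0.07,0.58,0.17,-0.53],[1,-0.18,0.19,-0.07,0.58,0.17,-0.53]]]'

```text
t: 8.4
ee_pos: [586.8, 142.2, 217.1]
orientation: [-2.161, 1.271, -1.069]
ft_force: [1.1, -0.6, -3.6]
width: 30.9
grasp_force: 30.0
```

Request:
servo_tool --plan '[[[1,-0.18,0.19,-0.07,0.58,0.17,-0.53],[1,-0.18,0.19,-0.07,0.58,0.17,-0.53],[1,-0.18,0.19,-0.07,0.58,0.17,-0.53],[1,-0.18,0.19,-0.07,0.58,0.17,-0.53],[1,-0.18,0.19,-0.07,0.58,0.17,-0.53]]]'

```text
t: 8.82
ee_pos: [550.9, 180.3, 203.2]
orientation: [-1.914, 1.627, -0.865]
ft_force: [0.6, -0.1, -2.9]
width: 30.9
grasp_force: 30.0
```

Request:
servo_tool --plan '[[[1,-0.18,0.19,-0.07,0.58,0.17,-0.53],[1,0,0,0,0,0,0],[1,0,0,0,0,0,0]]]'

```text
t: 9.07
ee_pos: [544.2, 187.9, 200.9]
orientation: [-1.863, 1.687, -0.825]
ft_force: [-0.1, -0.2, -2.7]
width: 30.9
grasp_force: 30.0
```

```bash
python3 - <<'E'
from kin import *
p,T,q=now(); print(p,q.round(2))
s=(p,T,q)
for n,u,k in((65.5,-95,2),(22,-95,5),(16.5,-95,2),(16.5,-87.5,2)):
    s=lin(*s[:2],*A(np.radians(-8),-1,TRAY,n=n,u=u),k,s[2],str((n,u)))
im=vision.get_image("side");t=vision.get_image("top")
c=lambda im,x,y:cv2.resize(im[y:y+100,x:x+100,::-1],(400,400),interpolation=cv2.INTER_CUBIC)
a,b=c(im,250,90).copy(),c(t,195,130).copy()
ph=np.radians(-8)
for n_,I,o in(("side",a,(250,90)),("top",b,(195,130))):
    # block corners predicted from the tool: solid side towards -y_tool... in slope frame at current n,u
    gp0=p+61*T.apply([0,0,1]); M=R.from_euler('z',TRAY[2])
    P=[gp0+M.apply(U*du+Y*y+N*n) for du in(-31,89) for y in(-31,31) for n in(-10.5,15.5)]
    for x in (proj(n_,P)-o+.5)*4: cv2.circle(I,tuple(int(v) for v in x),3,(0,0,255),-1)
cv2.imwrite("pics/over.png",np.hstack([a,b]))
E
```

```text
[544.19712788 187.88502899 200.85150104] [ 0.45  0.46  2.15  4.21  0.4  -0.82]
(65.5, -95) 2 rows [0.01, -0.01, 0.0, 0.06, 0.03, 0.02] |d| 0.6mm 0.3deg v0.05 m0.25 err1e-20 q [0.44, 0.45, 2.15, 4.19, 0.39, -0.8]
(22, -95) 5 rows [-0.15, -0.02, -0.15, 0.0, 0.0, 0.0] |d| 8.7mm 0.0deg v0.18 m0.29 err1e-20 q [0.46, 0.5, 2.22, 4.01, 0.46, -0.59]
(16.5, -95) 2 rows [-0.05, -0.01, -0.05, 0.0, 0.0, 0.0] |d| 2.7mm 0.0deg v0.05 m0.35 err2e-18 q [0.46, 0.51, 2.23, 3.99, 0.48, -0.56]
(16.5, -87.5) 2 rows [0.07, 0.01, -0.07, 0.0, 0.0, 0.0] |d| 3.8mm 0.0deg v0.04 m0.36 err4e-29 q [0.46, 0.53, 2.22, 3.98, 0.48, -0.55]
```

View pics/over.png

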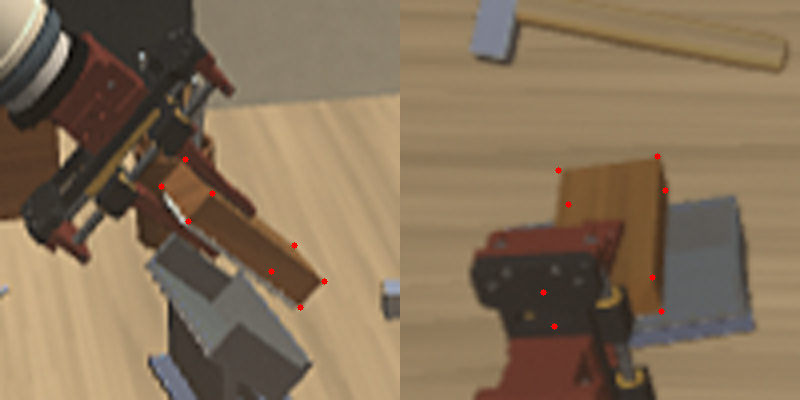

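The picture shows the pair inverted with the block on top and the cover edge below, and it matches the predicted corners. It is over the tray, so I'm lowering.

Request:
servo_tool --plan '[[[1,-0.14,-0.03,-0.15,0.06,0.03,0.02],[1,-0.14,-0.03,-0.15,0.06,0.03,0.02],[1,-0.15,-0.02,-0.15,0,0,0],[1,-0.15,-0.02,-0.15,0,0,0],[1,-0.15,-0.02,-0.15,0,0,0]]]'

```text
t: 9.58
ee_pos: [515.3, 182.7, 171.0]
orientation: [-1.859, 1.689, -0.809]
ft_force: [-0.7, -0.0, -3.2]
width: 30.7
grasp_force: 30.0
```

Request:
servo_tool --plan '[[[1,-0.04,-0.01,-0.04,0,0,0],[1,0,0,0,0,0,0],[1,0,0,0,0,0,0]]]'

```text
t: 9.83
ee_pos: [514.0, 182.7, 169.7]
orientation: [-1.858, 1.69, -0.808]
ft_force: [-0.4, -0.0, -2.7]
width: 31.0
grasp_force: 30.0
```

```bash
python3 - <<'E'
from kin import *
p,T,q=now(); 
g=A(np.radians(-8),-1,TRAY); M=R.from_euler('z',TRAY[2]); d=M.inv().apply(p-g[0]); print('u,y,n off',d@U,d[1],d@N, np.degrees((T*g[1].inv()).as_rotvec()).round(2))
E
```

```text
u,y,n off -5.672024950479934 0.7098646415497238 5.795616312146538 [ 0.15 -0.02 -0.17]
```

Request:
servo_tool --plan '[[[1,-0.03,0,-0.03,0,0,0],[1,-0.03,0,-0.03,0,0,0],[1,0,0,0,0,0,0]]]'

```text
t: 10.08
ee_pos: [511.0, 182.9, 167.1]
orientation: [-1.858, 1.69, -0.807]
ft_force: [0.6, 0.1, -3.5]
width: 31.0
grasp_force: 30.0
```

Request:
servo_tool --plan '[[[1,-0.02,0,-0.02,0,0,0],[1,0,0,0,0,0,0]]]'

```text
t: 10.25
ee_pos: [510.1, 183.0, 166.3]
orientation: [-1.858, 1.69, -0.807]
ft_force: [0.5, 0.1, -2.4]
width: 31.1
grasp_force: 30.0
```

Request:
servo_tool --plan '[[[1,-0.02,0,-0.02,0,0,0],[1,0,0,0,0,0,0]]]'

```text
t: 10.42
ee_pos: [509.7, 183.0, 165.8]
orientation: [-1.858, 1.689, -0.808]
ft_force: [0.1, -0.5, -1.6]
width: 30.8
grasp_force: 30.0
```

Request:
servo_tool --plan '[[[1,0.03,0,-0.03,0,0,0],[1,0.03,0.01,-0.03,0,0,0],[1,0,0,0,0,0,0]]]'

```text
t: 10.67
ee_pos: [512.4, 183.5, 163.2]
orientation: [-1.858, 1.69, -0.808]
ft_force: [3.9, 0.6, -2.2]
width: 31.0
grasp_force: 30.0
```

Request:
servo_tool --plan '[[[1,0.02,0,-0.02,0,0,0],[1,0,0,0,0,0,0]]]'

```text
t: 10.83
ee_pos: [513.1, 183.4, 162.5]
orientation: [-1.858, 1.69, -0.808]
ft_force: [3.0, 1.6, -2.5]
width: 30.9
grasp_force: 30.0
```

Request:
servo_tool --plan '[[[1,0.02,0.01,-0.02,0,0,0],[1,0,0,0,0,0,0]]]'

```text
t: 11.0
ee_pos: [513.8, 183.8, 161.7]
orientation: [-1.858, 1.69, -0.808]
ft_force: [3.7, 0.6, -1.6]
width: 30.5
grasp_force: 30.0
```

```bash
cat >> kin.py <<'E'
def off(g,st):
    p,T,q=now(); M=R.from_euler('z',st[2]); d=M.inv().apply(p-g[0]); f=M.inv().apply(readout.get_obs()['ft_force'])
    print('u,y,n off',np.round([d@U,d[1],d@N],2),'F uyn',np.round([f@U,f[1],f@N],1), np.degrees((T*g[1].inv()).as_rotvec()).round(2))
E
python3 -c "
from kin import *
off(A(np.radians(-8),-1,TRAY),TRAY)"
```

```text
u,y,n off [0.05 1.78 0.13] F uyn [3.8 0.  1.5] [ 0.18 -0.04 -0.18]
```

Request:
servo_tool --plan '[[[1,0.02,-0.02,-0.02,0,0,0],[1,0,0,0,0,0,0]]]'

```text
t: 11.17
ee_pos: [514.7, 183.1, 160.9]
orientation: [-1.858, 1.689, -0.808]
ft_force: [2.2, 1.7, -0.9]
width: 31.1
grasp_force: 30.0
```

Request:
servo_tool --plan '[[[1,0.02,-0.01,-0.02,0,0,0],[1,0,0,0,0,0,0]]]'

```text
t: 11.33
ee_pos: [515.0, 182.6, 160.5]
orientation: [-1.858, 1.689, -0.808]
ft_force: [-2.4, 0.7, 7.9]
width: 30.8
grasp_force: 30.0
```

Request:
servo_tool --plan '[[[1,0.02,0,-0.02,0,0,0],[1,0,0,0,0,0,0]]]'

```text
t: 11.5
ee_pos: [515.2, 182.4, 160.3]
orientation: [-1.857, 1.688, -0.809]
ft_force: [-12.2, 0.6, 19.4]
width: 30.8
grasp_force: 30.0
```

```bash
python3 -c "
from kin import *
off(A(np.radians(-8),-1,TRAY),TRAY)"
```

```text
u,y,n off [ 1.78  0.19 -0.04] F uyn [-22.2   2.5   5.2] [ 0.16 -0.12 -0.13]
```

Request:
servo_tool --plan '[[[1,-0.02,0,0.02,0,0,0],[1,0,0,0,0,0,0]]]'

```text
t: 11.67
ee_pos: [515.2, 182.6, 160.4]
orientation: [-1.857, 1.689, -0.808]
ft_force: [0.9, -0.3, 3.8]
width: 31.0
grasp_force: 30.0
```

Request:
servo_tool --plan '[[[0.2,0,0,0,0,0,0],[0.1,0,0,0,0,0,0],[0,0,0,0,0,0,0],[-0.3,0,0,0,0,0,0],[-0.3,0,0,0,0,0,0]]]'

```text
t: 12.08
ee_pos: [514.8, 182.4, 159.6]
orientation: [-1.859, 1.691, -0.807]
ft_force: [-0.3, 0.2, 0.5]
width: 53.6
grasp_force: 0.0
```

```bash
python3 - <<'E'
from kin import *
off(A(np.radians(-8),-1,TRAY),TRAY)
p,T,q=now(); z=T.apply([0,0,1])
im=vision.get_image("side");t=vision.get_image("top")
c=lambda im,x,y:cv2.resize(im[y:y+100,x:x+100,::-1],(400,400),interpolation=cv2.INTER_CUBIC)
a,b=c(im,250,110).copy(),c(t,195,140).copy()
for n_,I,o in(("side",a,(250,110)),("top",b,(195,140))):
    P=[world(TRAY,[slope(u,y,n)])[0] for u in(-120,0) for y in(-31,31) for n in(5,31)]
    for x in (proj(n_,P)-o+.5)*4: cv2.circle(I,tuple(int(v) for v in x),2,(0,0,255),-1)
cv2.imwrite("pics/laid.png",np.hstack([a,b]))
s=(p,T,q); s=lin(p,T,p-62*z,T,5,q,'back')
for ti in (0,15,30):
  for sg in(1,-1):
    c,qt=ik(*G(np.radians(ti),sg,TRAY,-75,78),n=40); c2,q2=ik(*G(np.radians(ti),sg,TRAY,-75,18),n=40)
    print(ti,sg,c,qt.round(2),(qt-s[2]).round(2), c2,q2.round(2))
E
```

```text
u,y,n off [ 2.07  0.26 -0.83] F uyn [-0.5  0.3  0.2] [ 0.17  0.06 -0.18]
back 5 rows [-0.22, 0.01, 0.22, 0.0, 0.0, 0.0] |d| 12.4mm 0.0deg v0.17 m0.28 err3e-19 q [0.52, 0.39, 2.29, 4.17, 0.46, -0.69]
0 1 1.1640123361427908e-29 [0.34 0.47 2.13 3.64 0.27 1.22] [-0.18  0.08 -0.16 -0.53 -0.19  1.91] 2.1083887947368096e-22 [0.36 0.54 2.23 3.49 0.42 1.39]
0 -1 4.1644978420208646e-30 [ 0.34  0.47  2.13  3.64  0.27 -1.92] [-0.18  0.08 -0.16 -0.53 -0.19 -1.23] 1.359854001970993e-30 [ 0.36  0.54  2.23  3.49  0.42 -1.75]
15 1 3.3396726530565124e-30 [ 0.32  0.44  1.99 -0.4   0.21 -1.04] [-0.2   0.04 -0.3  -4.56 -0.25 -0.35] 2.7272313761401598e-05 [ 0.33  0.48  2.1  -1.03  0.11 -0.39]
15 -1 2.247583764556385e-29 [ 0.32  0.44  1.99 -0.4   0.21  2.1 ] [-0.2   0.04 -0.3  -4.56 -0.25  2.79] 0.0001502461800996554 [ 0.33  0.48  2.09 -0.82  0.11  2.54]
30 1 1.0887008026079541e-29 [ 0.3   0.47  1.83 -0.07  0.58 -1.38] [-0.22  0.08 -0.46 -4.23  0.12 -0.69] 7.378812947140985e-32 [ 0.31  0.49  1.94 -0.09  0.45 -1.34]
30 -1 5.4877809979788706e-30 [ 0.3   0.47  1.83 -0.07  0.58  1.76] [-0.22  0.08 -0.46 -4.23  0.12  2.46] 4.127470378814534e-24 [ 0.31  0.49  1.94 -0.09  0.45  1.8 ]
```

View pics/laid.png

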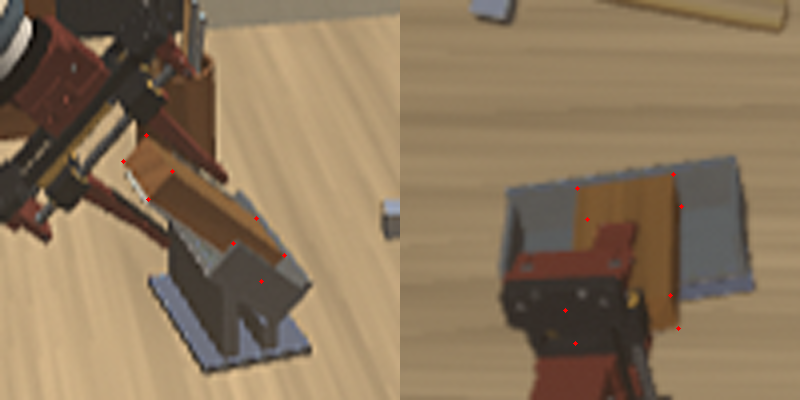

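```bash
python3 - <<'E'
from kin import *
p,T,q=now(); z=T.apply([0,0,1])
s=lin(p,T,p-75*z,T,4,q,'back')
for sg in(-1,1):
    s2=lin(*s[:2],*G(0,sg,TRAY,-150,18.),16,s[2],'roll'); s3=lin(*s2[:2],*G(0,sg,TRAY,-76,18.),4,s2[2],'in')
E
```

```text
back 4 rows [-0.33, 0.01, 0.33, 0.0, 0.0, 0.0] |d| 18.7mm 0.0deg v0.27 m0.23 err2e-29 q [0.54, 0.36, 2.3, 4.22, 0.46, -0.74]
roll 16 rows [0.02, -0.03, -0.01, -0.74, -0.04, 0.85] |d| 1.4mm 5.7deg v0.30 m0.25 err3e-19 q [0.39, 0.36, 2.32, 3.63, 0.36, -1.86]
in 4 rows [0.32, 0.05, -0.33, 0.0, 0.0, 0.0] |d| 18.5mm 0.0deg v0.23 m0.27 err4e-30 q [0.36, 0.54, 2.23, 3.49, 0.42, -1.75]
roll 16 rows [0.02, -0.03, -0.01, 0.85, 0.05, -0.74] |d| 1.4mm 5.6deg v0.54 m0.23 err2e-19 q [0.39, 0.36, 2.32, 3.63, 0.36, 1.28]
in 4 rows [0.32, 0.05, -0.33, 0.0, 0.0, 0.0] |d| 18.5mm 0.0deg v0.23 m0.27 err3e-30 q [0.36, 0.54, 2.23, 3.49, 0.42, 1.39]
```

Request:
servo_tool --plan '[[[-0.6,-0.33,0.01,0.33,0,0,0],[-1,-0.33,0.01,0.33,0,0,0],[-1,-0.33,0.01,0.33,0,0,0],[-1,-0.33,0.01,0.33,0,0,0],[-1,0,0,0,0,0,0]]]'

```text
t: 12.6
ee_pos: [460.7, 184.1, 214.1]
orientation: [-1.858, 1.689, -0.807]
ft_force: [0.9, 0.8, -0.5]
width: 86.0
grasp_force: 0.0
```

Request:
servo_tool --plan '[[[-1,0.02,-0.03,-0.01,-0.74,-0.04,0.85],[-1,0.02,-0.03,-0.01,-0.74,-0.04,0.85],[-1,0.02,-0.03,-0.01,-0.74,-0.04,0.85],[-1,0.02,-0.03,-0.01,-0.74,-0.04,0.85],[-1,0.02,-0.03,-0.01,-0.74,-0.04,0.85]]]'

```text
t: 13.02
ee_pos: [466.7, 178.2, 210.2]
orientation: [-2.285, 1.193, -0.974]
ft_force: [1.0, 0.2, 0.5]
width: 87.9
grasp_force: 0.0
```

Request:
servo_tool --plan '[[[-1,0.02,-0.03,-0.01,-0.74,-0.04,0.85],[-1,0.02,-0.03,-0.01,-0.74,-0.04,0.85],[-1,0.02,-0.03,-0.01,-0.74,-0.04,0.85],[-1,0.02,-0.03,-0.01,-0.74,-0.04,0.85],[-1,0.02,-0.03,-0.01,-0.74,-0.04,0.85]]]'

```text
t: 13.43
ee_pos: [470.7, 172.1, 208.1]
orientation: [-2.611, 0.6, -1.097]
ft_force: [-0.4, 0.4, -0.4]
width: 88.0
grasp_force: 0.0
```

Request:
servo_tool --plan '[[[-1,0.02,-0.03,-0.01,-0.74,-0.04,0.85],[-1,0.02,-0.03,-0.01,-0.74,-0.04,0.85],[-1,0.02,-0.03,-0.01,-0.74,-0.04,0.85],[-1,0.02,-0.03,-0.01,-0.74,-0.04,0.85],[-1,0.02,-0.03,-0.01,-0.74,-0.04,0.85]]]'

```text
t: 13.85
ee_pos: [474.7, 166.0, 206.1]
orientation: [-2.813, -0.079, -1.168]
ft_force: [0.9, 0.1, 0.7]
width: 87.7
grasp_force: 0.0
```

Request:
servo_tool --plan '[[[-1,0.02,-0.03,-0.01,-0.74,-0.04,0.85],[-1,0,0,0,0,0,0],[-1,0,0,0,0,0,0]]]'

```text
t: 14.1
ee_pos: [475.4, 164.7, 205.9]
orientation: [-2.835, -0.212, -1.174]
ft_force: [-0.1, 0.1, 0.2]
width: 88.1
grasp_force: 0.0
```

```bash
python3 - <<'E'
from kin import *
p,T,q=now(); off(G(0,-1,TRAY,-150,18.),TRAY); s=lin(p,T,*G(0,-1,TRAY,-76,18.5),5,q,'in')
E
```

```text
u,y,n off [ 1.4  -2.56 -0.03] F uyn [-0.2  0.1  0.1] [ 0.45  0.04 -0.27]
in 5 rows [0.25, 0.05, -0.25, -0.02, -0.0, 0.01] |d| 14.5mm 0.1deg v0.18 m0.26 err2e-19 q [0.36, 0.54, 2.23, 3.49, 0.42, -1.75]
```

Request:
servo_tool --plan '[[[-1,0.25,0.05,-0.25,-0.02,0,0.01],[-1,0.25,0.05,-0.25,-0.02,0,0.01],[-1,0.25,0.05,-0.25,-0.02,0,0.01],[-1,0.25,0.05,-0.25,-0.02,0,0.01],[-1,0.25,0.05,-0.25,-0.02,0,0.01]]]'

```text
t: 14.52
ee_pos: [525.5, 175.2, 155.5]
orientation: [-2.84, -0.224, -1.175]
ft_force: [0.2, 0.1, -0.0]
width: 87.9
grasp_force: 0.0
```

Request:
servo_tool --plan '[[[-1,0,0,0,0,0,0],[-1,0,0,0,0,0,0]]]'

```text
t: 14.68
ee_pos: [524.8, 174.9, 155.5]
orientation: [-2.842, -0.226, -1.174]
ft_force: [-0.2, 0.3, 0.1]
width: 88.0
grasp_force: 0.0
```

```bash
python3 - <<'E'
from kin import *
p,T,q=now(); g=G(0,-1,TRAY,-76,18.5);off(g,TRAY); lin(p,T,*g,1,q,'in')
M=R.from_euler('z',TRAY[2]); s=lin(p,T,p+M.apply(N)*45,T,9,q,'up')
E
```

```text
u,y,n off [-1.33 -0.24 -0.5 ] F uyn [-0.1  0.4 -0. ] [-0.11  0.09  0.05]
in 1 rows [0.03, 0.01, -0.01, 0.02, -0.02, -0.01] |d| 1.4mm 0.1deg v0.03 m0.31 err2e-29 q [0.36, 0.54, 2.23, 3.49, 0.42, -1.75]
up 9 rows [0.09, 0.01, 0.09, 0.0, 0.0, 0.0] |d| 5.0mm 0.0deg v0.06 m0.19 err4e-19 q [0.34, 0.48, 2.16, 3.6, 0.3, -1.88]
```

Request:
servo_tool --plan '[[[0,0.02,0.01,0,0,0,0],[0,0,0,0,0,0,0],[0.2,0,0,0,0,0,0],[1,0,0,0,0,0,0],[1,0,0,0,0,0,0]]]'

```text
t: 15.1
ee_pos: [525.7, 175.3, 156.8]
orientation: [-2.84, -0.228, -1.177]
ft_force: [-2.5, -0.2, 3.2]
width: 62.1
grasp_force: 30.0
```

Request:
servo_tool --plan '[[[1,0,0,0,0,0,0],[1,0,0,0,0,0,0],[1,0,0,0,0,0,0]]]'

```text
t: 15.35
ee_pos: [525.6, 175.3, 156.8]
orientation: [-2.84, -0.229, -1.177]
ft_force: [-4.3, -0.3, 6.1]
width: 61.7
grasp_force: 30.0
```

```bash
python3 - <<'E'
from kin import *
off(G(0,-1,TRAY,-76,18),TRAY)
E
```

```text
u,y,n off [-1.58  0.04  1.47] F uyn [-7.3  0.3  1.3] [-0.15 -0.04  0.14]
```

Request:
servo_tool --plan '[[[1,-0.01,0,0.01,0,0,0],[1,0.03,0,0.03,0,0,0],[1,0.04,0.01,0.04,0,0,0],[1,0.04,0.01,0.04,0,0,0],[1,0.04,0.01,0.04,0,0,0]]]'

```text
t: 15.77
ee_pos: [531.2, 176.4, 162.5]
orientation: [-2.842, -0.229, -1.175]
ft_force: [-1.1, -0.1, -1.3]
width: 61.7
grasp_force: 30.0
```

Request:
servo_tool --plan '[[[1,0.04,0.01,0.04,0,0,0],[1,0.04,0.01,0.04,0,0,0],[1,0.04,0,0.04,0,0,0],[1,0.04,0.01,0.04,0,0,0],[1,0.04,0,0.04,0,0,0]]]'

```text
t: 16.18
ee_pos: [539.5, 177.8, 170.9]
orientation: [-2.841, -0.229, -1.176]
ft_force: [-1.7, -0.2, -0.2]
width: 61.7
grasp_force: 30.0
```

Request:
servo_tool --plan '[[[1,0.08,0.01,0.08,0,0,0],[1,0.12,0.02,0.12,0,0,0],[1,0.12,0.02,0.12,0,0,0],[1,0.12,0.02,0.12,0,0,0],[1,0.12,0.02,0.12,0,0,0]]]'

```text
t: 16.6
ee_pos: [562.9, 181.5, 194.1]
orientation: [-2.84, -0.228, -1.178]
ft_force: [0.6, 0.4, -1.1]
width: 61.7
grasp_force: 30.0
```

Request:
servo_tool --plan '[[[1,0.12,0.02,0.12,0,0,0],[1,0.12,0.02,0.12,0,0,0],[1,0,0,0.2,0,0,0],[1,0,0,0,0,0,0]]]'

```text
t: 16.93
ee_pos: [572.9, 183.2, 212.8]
orientation: [-2.838, -0.227, -1.181]
ft_force: [0.5, 0.4, -1.1]
width: 62.3
grasp_force: 30.0
```

```bash
python3 - <<'E'
from kin import *
off(G(0,-1,TRAY,-76,18),TRAY)
p,T,q=now(); c,qt=ik(*G(0,-1,REST,-84,75),n=40);print(q.round(2),c,qt.round(2)); transit(q,qt,7)
im=vision.get_image("side");t=vision.get_image("top")
c=lambda im,x,y:cv2.resize(im[y:y+100,x:x+100,::-1],(400,400),interpolation=cv2.INTER_CUBIC)
cv2.imwrite("pics/up.png",np.hstack([c(im,250,110),c(t,195,130)]))
E
```

```text
u,y,n off [-7.31  0.47 75.  ] F uyn [ 1.1  0.3 -0.4] [-0.09 -0.2   0.11]
[ 0.34  0.44  2.12  3.72  0.24 -2.01] 4.892145050676636e-30 [-0.47  0.48  2.1   1.8   0.44 -0.73]
1 5 rows [0.13, -0.27, 0.03, -0.04, -0.12, -0.04] |d| 11.9mm 0.7deg v0.23 m0.13 err1e-25 q [0.22, 0.44, 2.12, 3.45, 0.27, -1.83]
2 5 rows [0.09, -0.26, 0.02, -0.02, -0.09, -0.02] |d| 11.2mm 0.5deg v0.22 m0.16 err1e-26 q [0.11, 0.45, 2.11, 3.17, 0.3, -1.65]
3 5 rows [0.05, -0.26, 0.01, -0.01, -0.05, 0.0] |d| 10.5mm 0.3deg v0.22 m0.19 err7e-28 q [-0.01, 0.45, 2.11, 2.9, 0.33, -1.46]
4 5 rows [0.0, -0.25, -0.01, 0.0, -0.01, 0.02] |d| 10.0mm 0.1deg v0.22 m0.22 err7e-28 q [-0.12, 0.46, 2.11, 2.62, 0.36, -1.28]
5 5 rows [-0.04, -0.24, -0.02, 0.01, 0.04, 0.02] |d| 10.0mm 0.2deg v0.22 m0.25 err3e-28 q [-0.24, 0.47, 2.1, 2.35, 0.39, -1.1]
6 5 rows [-0.09, -0.24, -0.04, 0.02, 0.09, 0.02] |d| 10.3mm 0.5deg v0.22 m0.28 err6e-29 q [-0.35, 0.47, 2.1, 2.07, 0.41, -0.92]
7 5 rows [-0.14, -0.23, -0.06, 0.03, 0.14, 0.01] |d| 11.0mm 0.7deg v0.22 m0.31 err1e-19 q [-0.47, 0.48, 2.1, 1.8, 0.44, -0.73]
```

View pics/up.png

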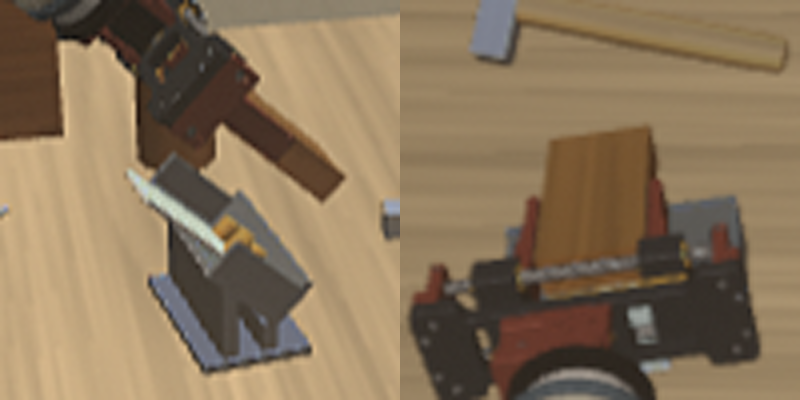

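The picture shows the cover still in the tray with the brass blanks on it against the lip, at about (235,237) in the left half, and the block lifted empty. Now carrying it to the rest.

Request:
servo_tool --plan '[[[1,0.13,-0.27,0.03,-0.04,-0.12,-0.04],[1,0.13,-0.27,0.03,-0.04,-0.12,-0.04],[1,0.13,-0.27,0.03,-0.04,-0.12,-0.04],[1,0.13,-0.27,0.03,-0.04,-0.12,-0.04],[1,0.13,-0.27,0.03,-0.04,-0.12,-0.04]]]'

```text
t: 17.45
ee_pos: [597.4, 128.5, 216.3]
orientation: [-2.835, -0.218, -1.259]
ft_force: [0.6, -0.2, -1.2]
width: 61.9
grasp_force: 30.0
```

Request:
servo_tool --plan '[[[1,0.09,-0.26,0.02,-0.02,-0.09,-0.02],[1,0.09,-0.26,0.02,-0.02,-0.09,-0.02],[1,0.09,-0.26,0.02,-0.02,-0.09,-0.02],[1,0.09,-0.26,0.02,-0.02,-0.09,-0.02],[1,0.09,-0.26,0.02,-0.02,-0.09,-0.02]]]'

```text
t: 17.87
ee_pos: [615.3, 76.5, 220.2]
orientation: [-2.824, -0.213, -1.319]
ft_force: [0.7, -0.4, -1.9]
width: 61.9
grasp_force: 30.0
```

Request:
servo_tool --plan '[[[1,0.05,-0.26,0.01,-0.01,-0.05,0],[1,0.05,-0.26,0.01,-0.01,-0.05,0],[1,0.05,-0.26,0.01,-0.01,-0.05,0],[1,0.05,-0.26,0.01,-0.01,-0.05,0],[1,0.05,-0.26,0.01,-0.01,-0.05,0]]]'

```text
t: 18.28
ee_pos: [625.2, 24.5, 222.2]
orientation: [-2.814, -0.217, -1.351]
ft_force: [0.7, -0.2, -2.2]
width: 61.8
grasp_force: 30.0
```

Request:
servo_tool --plan '[[[1,0,-0.25,-0.01,0,-0.01,0.02],[1,0,-0.25,-0.01,0,-0.01,0.02],[1,0,-0.25,-0.01,0,-0.01,0.02],[1,0,-0.25,-0.01,0,-0.01,0.02],[1,0,-0.25,-0.01,0,-0.01,0.02]]]'

```text
t: 18.7
ee_pos: [625.1, -25.5, 220.1]
orientation: [-2.807, -0.229, -1.355]
ft_force: [-0.6, -0.3, -1.4]
width: 61.9
grasp_force: 30.0
```

Request:
servo_tool --plan '[[[1,-0.04,-0.24,-0.02,0.01,0.04,0.02],[1,-0.04,-0.24,-0.02,0.01,0.04,0.02],[1,-0.04,-0.24,-0.02,0.01,0.04,0.02],[1,-0.04,-0.24,-0.02,0.01,0.04,0.02],[1,-0.04,-0.24,-0.02,0.01,0.04,0.02]]]'

```text
t: 19.12
ee_pos: [617.0, -73.4, 216.1]
orientation: [-2.81, -0.237, -1.327]
ft_force: [-0.3, 0.4, -1.7]
width: 61.6
grasp_force: 30.0
```

Request:
servo_tool --plan '[[[1,-0.09,-0.24,-0.04,0.02,0.09,0.02],[1,-0.09,-0.24,-0.04,0.02,0.09,0.02],[1,-0.09,-0.24,-0.04,0.02,0.09,0.02],[1,-0.09,-0.24,-0.04,0.02,0.09,0.02],[1,-0.09,-0.24,-0.04,0.02,0.09,0.02]]]'

```text
t: 19.53
ee_pos: [598.9, -121.4, 208.1]
orientation: [-2.821, -0.242, -1.266]
ft_force: [0.3, -0.2, -0.1]
width: 62.4
grasp_force: 30.0
```

Request:
servo_tool --plan '[[[1,-0.14,-0.23,-0.06,0.03,0.14,0.01],[1,-0.14,-0.23,-0.06,0.03,0.14,0.01],[1,-0.14,-0.23,-0.06,0.03,0.14,0.01],[1,-0.14,-0.23,-0.06,0.03,0.14,0.01],[1,0,0,0,0,0,0]]]'

```text
t: 19.95
ee_pos: [576.2, -159.0, 198.3]
orientation: [-2.839, -0.235, -1.192]
ft_force: [0.6, -0.3, -1.2]
width: 61.6
grasp_force: 30.0
```

```bash
python3 - <<'E'
from kin import *
p,T,q=now(); off(G(0,-1,REST,-84,75),REST); g=G(0,-1,REST,-85,19); s=lin(p,T,*G(0,-1,REST,-85,65),3,q); s=lin(*s[:2],*g,6,s[2])
E
```

```text
u,y,n off [5.66 6.43 2.46] F uyn [ 1.3 -0.4 -0.5] [-0.44 -0.6  -0.4 ]
 3 rows [-0.1, -0.07, -0.03, 0.03, 0.04, 0.03] |d| 5.2mm 0.3deg v0.06 m0.33 err3e-20 q [-0.48, 0.48, 2.11, 1.83, 0.46, -0.78]
 6 rows [-0.13, -0.02, -0.14, 0.0, 0.0, 0.0] |d| 7.7mm 0.0deg v0.14 m0.35 err4e-30 q [-0.52, 0.54, 2.17, 1.98, 0.51, -0.99]
```

Request:
servo_tool --plan '[[[1,-0.1,-0.07,-0.03,0.03,0.04,0.03],[1,-0.1,-0.07,-0.03,0.03,0.04,0.03],[1,-0.1,-0.07,-0.03,0.03,0.04,0.03],[1,-0.13,-0.02,-0.14,0,0,0],[1,-0.13,-0.02,-0.14,0,0,0]]]'

```text
t: 20.37
ee_pos: [554.5, -167.9, 184.4]
orientation: [-2.832, -0.243, -1.178]
ft_force: [0.0, -0.4, -1.8]
width: 61.4
grasp_force: 30.0
```

Request:
servo_tool --plan '[[[1,-0.13,-0.02,-0.14,0,0,0],[1,-0.13,-0.02,-0.14,0,0,0],[1,-0.13,-0.02,-0.14,0,0,0],[1,-0.1,-0.02,-0.1,0,0,0],[1,0,0,0,0,0,0]]]'

```text
t: 20.78
ee_pos: [533.9, -170.8, 162.5]
orientation: [-2.833, -0.241, -1.174]
ft_force: [-0.2, -0.3, -2.1]
width: 61.9
grasp_force: 30.0
```

```bash
python3 - <<'E'
from kin import *
p,T,q=now(); g=G(0,-1,REST,-85,14);off(g,REST); s=lin(p,T,*g,3,q)
E
```

```text
u,y,n off [1.08 1.87 7.28] F uyn [ 1.3 -0.3 -1.6] [ 0.04 -0.    0.12]
 3 rows [-0.05, -0.02, -0.04, -0.0, 0.0, -0.01] |d| 2.5mm 0.0deg v0.04 m0.40 err3e-23 q [-0.53, 0.54, 2.18, 1.99, 0.52, -1.01]
```

Request:
servo_tool --plan '[[[1,-0.05,-0.02,-0.04,0,0,0],[1,-0.05,-0.02,-0.04,0,0,0],[1,0,-0.01,0,0,0,0]]]'

```text
t: 21.03
ee_pos: [530.9, -173.1, 160.2]
orientation: [-2.833, -0.242, -1.177]
ft_force: [0.2, 0.1, -1.9]
width: 62.0
grasp_force: 30.0
```

Request:
servo_tool --plan '[[[1,-0.02,0,-0.02,0,0,0],[1,0,0,0,0,0,0]]]'

```text
t: 21.2
ee_pos: [530.3, -173.1, 159.6]
orientation: [-2.832, -0.242, -1.177]
ft_force: [-0.4, 0.2, -1.8]
width: 62.0
grasp_force: 30.0
```

Request:
servo_tool --plan '[[[1,-0.02,0,-0.02,0,0,0],[1,0,0,0,0,0,0]]]'

```text
t: 21.37
ee_pos: [529.4, -173.0, 158.7]
orientation: [-2.832, -0.242, -1.177]
ft_force: [-0.4, -0.2, -1.1]
width: 61.3
grasp_force: 30.0
```

```bash
python3 - <<'E'
from kin import *
g=G(0,-1,REST,-85,14);off(g,REST)
E
```

```text
u,y,n off [0.36 0.46 1.12] F uyn [ 0.5 -0.1 -1.1] [-0.01 -0.12  0.13]
```

Request:
servo_tool --plan '[[[1,-0.02,0,-0.02,0,0,0],[1,0,0,0,0,0,0]]]'

```text
t: 21.53
ee_pos: [528.5, -173.0, 157.8]
orientation: [-2.833, -0.242, -1.176]
ft_force: [0.2, -0.4, -1.7]
width: 62.0
grasp_force: 30.0
```

Request:
servo_tool --plan '[[[1,0.04,0,-0.04,0,0,0],[1,0.03,0.01,-0.03,0,0,0],[1,0,0,0,0,0,0]]]'

```text
t: 21.78
ee_pos: [531.7, -172.6, 154.9]
orientation: [-2.832, -0.242, -1.177]
ft_force: [0.2, -0.5, -1.8]
width: 61.6
grasp_force: 30.0
```

Request:
servo_tool --plan '[[[1,0.02,0,-0.02,0,0,0],[1,0,0,0,0,0,0]]]'

```text
t: 21.95
ee_pos: [532.3, -172.7, 154.2]
orientation: [-2.832, -0.242, -1.177]
ft_force: [0.7, 0.5, -2.4]
width: 62.0
grasp_force: 30.0
```

```bash
python3 - <<'E'
from kin import *
g=G(0,-1,REST,-85,14);off(g,REST)
E
```

```text
u,y,n off [5.67 0.32 0.04] F uyn [ 2.2  0.4 -1.2] [-0.01 -0.11  0.13]
```

Request:
servo_tool --plan '[[[1,-0.02,0,-0.02,0,0,0],[1,0,0,0,0,0,0]]]'

```text
t: 22.12
ee_pos: [531.9, -172.7, 153.9]
orientation: [-2.831, -0.242, -1.179]
ft_force: [2.6, 1.8, -0.5]
width: 61.9
grasp_force: 30.0
```

Request:
servo_tool --plan '[[[1,0.02,0,-0.02,0,0,0],[1,0,0,0,0,0,0]]]'

```text
t: 22.28
ee_pos: [532.8, -172.8, 153.1]
orientation: [-2.832, -0.242, -1.179]
ft_force: [2.9, 0.5, 1.0]
width: 61.6
grasp_force: 30.0
```

Request:
servo_tool --plan '[[[1,-0.01,0,-0.02,0,0,0],[1,0,0,0,0,0,0]]]'

```text
t: 22.45
ee_pos: [532.7, -172.8, 153.0]
orientation: [-2.83, -0.243, -1.181]
ft_force: [1.5, 1.0, 7.0]
width: 62.0
grasp_force: 30.0
```

```bash
python3 - <<'E'
from kin import *
g=G(0,-1,REST,-85,14);off(g,REST)
E
```

```text
u,y,n off [ 6.75  0.12 -0.57] F uyn [-3.7  0.8  6.1] [ 0.   -0.31  0.14]
```

Request:
servo_tool --plan '[[[1,0.02,0,-0.01,0,0,0],[1,0,0,0,0,0,0]]]'

```text
t: 22.62
ee_pos: [532.7, -172.8, 152.9]
orientation: [-2.831, -0.242, -1.181]
ft_force: [-7.7, -0.1, 17.0]
width: 61.5
grasp_force: 30.0
```

Request:
servo_tool --plan '[[[1,0.02,0,-0.02,0,0,0],[1,0,0,0,0,0,0]]]'

```text
t: 22.78
ee_pos: [532.9, -172.7, 152.5]
orientation: [-2.831, -0.242, -1.182]
ft_force: [-16.1, -1.1, 24.6]
width: 61.7
grasp_force: 30.0
```

```bash
python3 - <<'E'
from kin import *
g=G(0,-1,REST,-85,14);off(g,REST)
E
```

```text
u,y,n off [ 7.22  0.18 -0.75] F uyn [-28.8   1.6   6. ] [ 0.   -0.31  0.11]
```

Home against the lip. I'll relax, open, and back out along the tool axis.

Request:
servo_tool --plan '[[[1,-0.03,0,0.03,0,0,0],[0.2,0,0,0,0,0,0],[-0.2,0,0,0,0,0,0],[-1,0,0,0,0,0,0],[-1,0,0,0,0,0,0]]]'

```text
t: 23.2
ee_pos: [531.6, -172.5, 151.2]
orientation: [-2.834, -0.242, -1.174]
ft_force: [0.4, -0.6, -0.3]
width: 71.6
grasp_force: 0.0
```

Request:
servo_tool --plan '[[[-1,0,0,0,0,0,0],[-1,-0.3,-0.05,0.3,0,0,0],[-1,-0.3,-0.05,0.3,0,0,0],[-1,-0.3,-0.05,0.3,0,0,0],[-1,-0.3,-0.05,0.3,0,0,0]]]'

```text
t: 23.62
ee_pos: [483.2, -180.4, 199.5]
orientation: [-2.833, -0.242, -1.173]
ft_force: [0.4, 0.2, 0.3]
width: 87.3
grasp_force: 0.0
```

Request:
servo_tool --plan '[[[-1,-0.3,-0.05,0.3,0,0,0],[-1,-0.2,-0.05,0.5,0,0,0],[-1,-0.1,-0.05,0.6,0,0,0],[-1,0,-0.05,0.6,0,0,0],[-1,0,0,0,0,0,0]]]'

```text
t: 24.03
ee_pos: [460.9, -189.9, 283.4]
orientation: [-2.834, -0.243, -1.184]
ft_force: [0.9, -0.5, 0.4]
width: 87.9
grasp_force: 0.0
```

```bash
python3 - <<'E'
from kin import *
im=vision.get_image("side");t=vision.get_image("top")
c=lambda im,x,y:cv2.resize(im[y:y+75,x:x+100,::-1],(400,300),interpolation=cv2.INTER_CUBIC)
a=c(im,290,203).copy();b=c(t,345,165).copy()
for n_,I,o in(("side",a,(290,203)),("top",b,(345,165))):
    P=[world(REST,[slope(u,y,n)])[0] for u in(-120,0) for y in(-31,31) for n in(0,26)]
    for x in (proj(n_,P)-o+.5)*4: cv2.circle(I,tuple(int(v) for v in x),2,(0,0,255),-1)
cv2.imwrite("pics/final.png",np.vstack([np.hstack([a,b]),np.hstack([c(im,260,135),c(t,205,165)])]))
E
```

```text
(no output)
```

View pics/final.png

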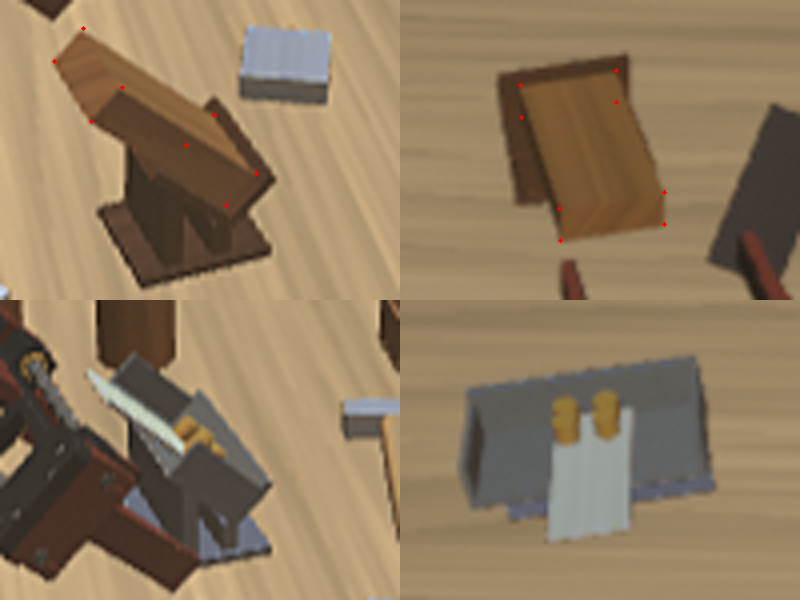

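The picture shows the block solid side up on the rest against the lip, on the predicted corners. The cover is in mid-tray, with the blanks lined up in two pairs against the lip at (565,418) and (605,415). Handing in.

```bash
python3 -c "
from workcell import close_job
print(close_job())"
```

```text
the job is handed in; nothing more can be done
None
```

I handed the job in at about 24 s of the 53 s allowed. The cover and the four blanks lie in the tray against its lower lip, and the empty block is back on its rest against the lip, solid side up. The last pictures show no blank on the bench near the rest or tray, but I did not re-image the rest of the bench, and no verdict came back.

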